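# Top up the specimen carriage and run it under the microscope

### The job

Two of the five pockets of the microscope's sliding carriage are empty: fill just those with spare resin mounts from the sloping rack, set down (not dropped) flat with the polished face up, leaving the mounts already in the carriage in their pockets and the third spare in the rack. With all five pockets filled and the carriage still pulled out, slide the carriage fully home against its stop under the objective, and let go. Do not disturb the dish, the eyepiece or the bottle.

Things in the scene. Friction and masses are not known exactly. Their poses are not given: they have to be found in the camera images.
- stage: fixed white microscope. Origin on the bench under pocket_3 while the carriage is pulled out; x across the base, y along the slide from handle to microscope, z up. Base plate 150 wide, 20 high, y = -145 to 325 mm. Objective at x = 0, y = 238, its lower end 125 mm up; column behind it at x = 135 (base there widened to x = 195); head and eyepieces up to 415 mm high, reaching to x = -120.
- carriage (a joint): slide of the aluminium specimen carriage along the stage's +y, in m: 0 = pulled out (the start), 0.150 = home against the dark steel end stop, under the objective. Friction about 2.5 N; it stays where it is left.
- handle (a point): top centre of the carriage's upright black handle, a round pin 16 mm in diameter and 34 mm tall, on a 6 mm foot on the carriage's upper face, at the end away from the objective, 45 mm from the centre of pocket_1. Its top is 82 mm above the bench. Moves with the carriage; axes as the stage's.
- pocket_1 (a point): centre of the floor of carriage pocket 1 (1 nearest the handle, 5 nearest the objective; 44 mm apart): round, 35 mm in diameter, 7 mm deep, floor 35 mm above the bench. Carriage 68 mm wide across the row. At the start three of the five pockets hold a mount and two, any two, are empty. Moves with the carriage; axes as the stage's.
- pocket_2 (a point): centre of the floor of carriage pocket 2 (1 nearest the handle, 5 nearest the objective; 44 mm apart): round, 35 mm in diameter, 7 mm deep, floor 35 mm above the bench. Carriage 68 mm wide across the row. At the start three of the five pockets hold a mount and two, any two, are empty. Moves with the carriage; axes as the stage's.
- pocket_3 (a point): centre of the floor of carriage pocket 3 (1 nearest the handle, 5 nearest the objective; 44 mm apart): round, 35 mm in diameter, 7 mm deep, floor 35 mm above the bench. Carriage 68 mm wide across the row. At the start three of the five pockets hold a mount and two, any two, are empty. Moves with the carriage; axes as the stage's.
- pocket_4 (a point): centre of the floor of carriage pocket 4 (1 nearest the handle, 5 nearest the objective; 44 mm apart): round, 35 mm in diameter, 7 mm deep, floor 35 mm above the bench. Carriage 68 mm wide across the row. At the start three of the five pockets hold a mount and two, any two, are empty. Moves with the carriage; axes as the stage's.
- pocket_5 (a point): centre of the floor of carriage pocket 5 (1 nearest the handle, 5 nearest the objective; 44 mm apart): round, 35 mm in diameter, 7 mm deep, floor 35 mm above the bench. Carriage 68 mm wide across the row. At the start three of the five pockets hold a mount and two, any two, are empty. Moves with the carriage; axes as the stage's.
- rack: fixed steel rack, its plate tilted 30 degrees about y, facing up and to the rack's -x. Origin on the bench under its middle, y along the row of three nests, z up. Footprint 100 x 150 mm, up to 100 mm tall; plate 68 mm along the slope. Cheeks at both ends of the row, 17 mm proud of the plate, 25 mm from the end nest's centre: room for fingers only up and down the slope.
- nest_1 (a point): centre of the floor of nest 1 in the tilted rack (1 at the rack's -y end, 44 mm apart), 35 mm in diameter, 7 mm deep square to the tilted plate. Axes as the rack's (not tilted).
- nest_2 (a point): centre of the floor of nest 2 in the tilted rack (1 at the rack's -y end, 44 mm apart), 35 mm in diameter, 7 mm deep square to the tilted plate. Axes as the rack's (not tilted).
- nest_3 (a point): centre of the floor of nest 3 in the tilted rack (1 at the rack's -y end, 44 mm apart), 35 mm in diameter, 7 mm deep square to the tilted plate. Axes as the rack's (not tilted).
- mount_a: black resin specimen mount: cylinder 30 mm in diameter, 26 mm tall, about 30 g, with a small flat polished specimen (a patch about 14 mm across) in its upper face. Origin at the centre of its underside, z along its axis, out of the polished face. At the start it sits upright in one of the pockets of the carriage; which one varies.
- mount_b: black resin specimen mount: cylinder 30 mm in diameter, 26 mm tall, about 30 g, with a small flat polished specimen (a patch about 14 mm across) in its upper face. Origin at the centre of its underside, z along its axis, out of the polished face. At the start it sits upright in one of the pockets of the carriage; which one varies.
- mount_c: black resin specimen mount: cylinder 30 mm in diameter, 26 mm tall, about 30 g, with a small flat polished specimen (a patch about 14 mm across) in its upper face. Origin at the centre of its underside, z along its axis, out of the polished face. At the start it sits upright in one of the pockets of the carriage; which one varies.
- mount_d: black resin specimen mount: cylinder 30 mm in diameter, 26 mm tall, about 30 g, with a small flat polished specimen (a patch about 14 mm across) in its upper face. Origin at the centre of its underside, z along its axis, out of the polished face. A spare: at the start it sits in a nest of the rack, tilted 30 degrees with it (loose, up to 2.5 mm off the nest's centre), 19 mm of it standing out of the plate.
- mount_e: black resin specimen mount: cylinder 30 mm in diameter, 26 mm tall, about 30 g, with a small flat polished specimen (a patch about 14 mm across) in its upper face. Origin at the centre of its underside, z along its axis, out of the polished face. A spare: at the start it sits in a nest of the rack, tilted 30 degrees with it (loose, up to 2.5 mm off the nest's centre), 19 mm of it standing out of the plate.
- mount_f: black resin specimen mount: cylinder 30 mm in diameter, 26 mm tall, about 30 g, with a small flat polished specimen (a patch about 14 mm across) in its upper face. Origin at the centre of its underside, z along its axis, out of the polished face. A spare: at the start it sits in a nest of the rack, tilted 30 degrees with it (loose, up to 2.5 mm off the nest's centre), 19 mm of it standing out of the plate.
- dish: bystander: shallow round glass dish, 90 mm across, 16 mm high, on the bench; origin at the centre of its underside.
- eyepiece: bystander: black eyepiece standing on the bench, 40 mm across, 55 mm tall; origin at the centre of its underside.
- cleaner: bystander: white bottle of lens cleaner, 48 mm across, 100 mm tall; origin at the centre of its underside.
Not all that is in view belongs to the job. Leave any green or turquoise look-alike of the mount_a alone.

How it is judged (in metres and radians):
On the way:
1. all five pockets hold a seated, upright mount while the carriage is still pulled out (joint below 0.05 m) (((distance between mount_a and pocket_1 below 0.006 m and angle between mount_a's own z axis and vertical below 0.1 rad) or (distance between mount_b and pocket_1 below 0.006 m and angle between mount_b's own z axis and vertical below 0.1 rad) or (distance between mount_c and pocket_1 below 0.006 m and angle between mount_c's own z axis and vertical below 0.1 rad) or (distance between mount_d and pocket_1 below 0.006 m and angle between mount_d's own z axis and vertical below 0.1 rad) or (distance between mount_e and pocket_1 below 0.006 m and angle between mount_e's own z axis and vertical below 0.1 rad) or (distance between mount_f and pocket_1 below 0.006 m and angle between mount_f's own z axis and vertical below 0.1 rad)) and ((distance between mount_a and pocket_2 below 0.006 m and angle between mount_a's own z axis and vertical below 0.1 rad) or (distance between mount_b and pocket_2 below 0.006 m and angle between mount_b's own z axis and vertical below 0.1 rad) or (distance between mount_c and pocket_2 below 0.006 m and angle between mount_c's own z axis and vertical below 0.1 rad) or (distance between mount_d and pocket_2 below 0.006 m and angle between mount_d's own z axis and vertical below 0.1 rad) or (distance between mount_e and pocket_2 below 0.006 m and angle between mount_e's own z axis and vertical below 0.1 rad) or (distance between mount_f and pocket_2 below 0.006 m and angle between mount_f's own z axis and vertical below 0.1 rad)) and ((distance between mount_a and pocket_3 below 0.006 m and angle between mount_a's own z axis and vertical below 0.1 rad) or (distance between mount_b and pocket_3 below 0.006 m and angle between mount_b's own z axis and vertical below 0.1 rad) or (distance between mount_c and pocket_3 below 0.006 m and angle between mount_c's own z axis and vertical below 0.1 rad) or (distance between mount_d and pocket_3 below 0.006 m and angle between mount_d's own z axis and vertical below 0.1 rad) or (distance between mount_e and pocket_3 below 0.006 m and angle between mount_e's own z axis and vertical below 0.1 rad) or (distance between mount_f and pocket_3 below 0.006 m and angle between mount_f's own z axis and vertical below 0.1 rad)) and ((distance between mount_a and pocket_4 below 0.006 m and angle between mount_a's own z axis and vertical below 0.1 rad) or (distance between mount_b and pocket_4 below 0.006 m and angle between mount_b's own z axis and vertical below 0.1 rad) or (distance between mount_c and pocket_4 below 0.006 m and angle between mount_c's own z axis and vertical below 0.1 rad) or (distance between mount_d and pocket_4 below 0.006 m and angle between mount_d's own z axis and vertical below 0.1 rad) or (distance between mount_e and pocket_4 below 0.006 m and angle between mount_e's own z axis and vertical below 0.1 rad) or (distance between mount_f and pocket_4 below 0.006 m and angle between mount_f's own z axis and vertical below 0.1 rad)) and ((distance between mount_a and pocket_5 below 0.006 m and angle between mount_a's own z axis and vertical below 0.1 rad) or (distance between mount_b and pocket_5 below 0.006 m and angle between mount_b's own z axis and vertical below 0.1 rad) or (distance between mount_c and pocket_5 below 0.006 m and angle between mount_c's own z axis and vertical below 0.1 rad) or (distance between mount_d and pocket_5 below 0.006 m and angle between mount_d's own z axis and vertical below 0.1 rad) or (distance between mount_e and pocket_5 below 0.006 m and angle between mount_e's own z axis and vertical below 0.1 rad) or (distance between mount_f and pocket_5 below 0.006 m and angle between mount_f's own z axis and vertical below 0.1 rad)) and value of joint carriage below 0.05 m), for 0.2 s.
At the end, for the whole second after the job is handed in: Every pocket holds a mount (underside centre within 6 mm of the pocket's floor centre, polished face up, within 0.1 rad of vertical), one spare is in a rack nest (within 10 mm of its floor centre), the carriage is within 5 mm of its stop, all at rest (((distance between mount_a and pocket_1 below 0.006 m and angle between mount_a's own z axis and vertical below 0.1 rad) or (distance between mount_b and pocket_1 below 0.006 m and angle between mount_b's own z axis and vertical below 0.1 rad) or (distance between mount_c and pocket_1 below 0.006 m and angle between mount_c's own z axis and vertical below 0.1 rad) or (distance between mount_d and pocket_1 below 0.006 m and angle between mount_d's own z axis and vertical below 0.1 rad) or (distance between mount_e and pocket_1 below 0.006 m and angle between mount_e's own z axis and vertical below 0.1 rad) or (distance between mount_f and pocket_1 below 0.006 m and angle between mount_f's own z axis and vertical below 0.1 rad)) and ((distance between mount_a and pocket_2 below 0.006 m and angle between mount_a's own z axis and vertical below 0.1 rad) or (distance between mount_b and pocket_2 below 0.006 m and angle between mount_b's own z axis and vertical below 0.1 rad) or (distance between mount_c and pocket_2 below 0.006 m and angle between mount_c's own z axis and vertical below 0.1 rad) or (distance between mount_d and pocket_2 below 0.006 m and angle between mount_d's own z axis and vertical below 0.1 rad) or (distance between mount_e and pocket_2 below 0.006 m and angle between mount_e's own z axis and vertical below 0.1 rad) or (distance between mount_f and pocket_2 below 0.006 m and angle between mount_f's own z axis and vertical below 0.1 rad)) and ((distance between mount_a and pocket_3 below 0.006 m and angle between mount_a's own z axis and vertical below 0.1 rad) or (distance between mount_b and pocket_3 below 0.006 m and angle between mount_b's own z axis and vertical below 0.1 rad) or (distance between mount_c and pocket_3 below 0.006 m and angle between mount_c's own z axis and vertical below 0.1 rad) or (distance between mount_d and pocket_3 below 0.006 m and angle between mount_d's own z axis and vertical below 0.1 rad) or (distance between mount_e and pocket_3 below 0.006 m and angle between mount_e's own z axis and vertical below 0.1 rad) or (distance between mount_f and pocket_3 below 0.006 m and angle between mount_f's own z axis and vertical below 0.1 rad)) and ((distance between mount_a and pocket_4 below 0.006 m and angle between mount_a's own z axis and vertical below 0.1 rad) or (distance between mount_b and pocket_4 below 0.006 m and angle between mount_b's own z axis and vertical below 0.1 rad) or (distance between mount_c and pocket_4 below 0.006 m and angle between mount_c's own z axis and vertical below 0.1 rad) or (distance between mount_d and pocket_4 below 0.006 m and angle between mount_d's own z axis and vertical below 0.1 rad) or (distance between mount_e and pocket_4 below 0.006 m and angle between mount_e's own z axis and vertical below 0.1 rad) or (distance between mount_f and pocket_4 below 0.006 m and angle between mount_f's own z axis and vertical below 0.1 rad)) and ((distance between mount_a and pocket_5 below 0.006 m and angle between mount_a's own z axis and vertical below 0.1 rad) or (distance between mount_b and pocket_5 below 0.006 m and angle between mount_b's own z axis and vertical below 0.1 rad) or (distance between mount_c and pocket_5 below 0.006 m and angle between mount_c's own z axis and vertical below 0.1 rad) or (distance between mount_d and pocket_5 below 0.006 m and angle between mount_d's own z axis and vertical below 0.1 rad) or (distance between mount_e and pocket_5 below 0.006 m and angle between mount_e's own z axis and vertical below 0.1 rad) or (distance between mount_f and pocket_5 below 0.006 m and angle between mount_f's own z axis and vertical below 0.1 rad)) and (distance between any of mount_d, mount_e, mount_f and nest_1 below 0.01 m or distance between any of mount_d, mount_e, mount_f and nest_2 below 0.01 m or distance between any of mount_d, mount_e, mount_f and nest_3 below 0.01 m) and linear speed of each of mount_a, mount_b, mount_c, mount_d, mount_e, mount_f below 0.03 m/s and velocity of joint carriage below 0.01 m/s and value of joint carriage above 0.145 m); the robot touches nothing.
It fails at once if a mount that was already in the carriage is lifted out of its pocket (height (world z) of any of mount_a, mount_b, mount_c above 0.047 m).
It fails at once if a mount is dropped or thrown (faster than 0.55 m/s while the fingers do not touch it) ((linear speed of mount_a above 0.55 m/s and contact force between the fingers and mount_a below 0.01 N) or (linear speed of mount_b above 0.55 m/s and contact force between the fingers and mount_b below 0.01 N) or (linear speed of mount_c above 0.55 m/s and contact force between the fingers and mount_c below 0.01 N) or (linear speed of mount_d above 0.55 m/s and contact force between the fingers and mount_d below 0.01 N) or (linear speed of mount_e above 0.55 m/s and contact force between the fingers and mount_e below 0.01 N) or (linear speed of mount_f above 0.55 m/s and contact force between the fingers and mount_f below 0.01 N)).
It fails at once if the dish, the eyepiece or the cleaner bottle is moved more than 30 mm (distance of any of dish, eyepiece, cleaner from where it was at the start of the episode above 0.03 m).
It also fails if it takes over 61 s, if anything falls off the work surface, if the arm or the gripper's body presses on something with over 40 N, if the wrist force passes 120 N, or if a joint passes its speed limit or range.

### The arm

A 6-joint arm with a two-finger parallel gripper is mounted at the origin on the work surface. World frame = base frame: x ahead of the robot, y to its left, z up, the work surface at z = 0. Lengths are in m, angles in degrees, forces in N, time in s.
With the tool pointing down it reaches from about 0.375 to 0.9 m from the base axis. Payload 3.1 kg.
Tool frame: the origin (TCP) lies on the centre line of the jaws, within the pads' length; the fingertips stand 17 mm ahead of it and the grasp point (between the pads) lies 2 mm behind it; y points along the fingers, x is the direction in which the jaws open and shut, and the axes are right-handed (so a half turn about y gives the same grasp; the last joint's range is limited). The gripper opens to 87 mm and grips with 3 to 60 N. Pads are 19 mm wide; open, the fingers measure 117 mm over their backs; the gripper's body (75 mm by 190 mm) begins 51 mm behind the grasp point.
Start: joints at [60.648, 30.224, 82.088, -0, 67.689, -10.227], TCP at [0.205, 0.59, 0.213] pointing down, gripper open.
Joint ranges: [-176.69, 176.69], [-43.24, 126.21], [12.49, 139.97], [-82, 262], [0, 151.66], [-163.58, 163.58]. Speed limits (degrees/s): [159.86, 159.86, 180, 180, 180, 180].

### API

Orientations are given as a 3x3 rotation matrix whose columns are the frame's x, y, z axes.
In Python, from rig import read_state, capture, camera_info, hand_in, trace, tip_of gives the robot as it stands.
- The arm moves only by the tool jog_arm, never from a script. Its argument "steps" is a list of rows, each an object with "fingers": the opening in per cent of the stroke, from 0 (shut) to 100 (fully open); "delta_pos": the shift along the world's x, y, z in mm, a list of three; "turn": the turn about the world's z in degrees. A call has 1 to 20 rows; each row is the pose to reach, as a shift and turn from the pose commanded when the call began; what a row does not reach only later rows make up. A row lasts 1/12 s, in which the tool goes at most 41.7 mm and 7.16 degrees, less where a joint would pass 70% of its speed; a pose out of reach is approached as far as the arm can. A call with a gripper value outside its range is refused whole. The fingers move at their own pace and stop on an object; the grip force is fixed at half the most. Time passes only in rows, so rows that repeat a pose let the fingers close. It gives the time, the measured TCP pose, the force and the opening at its end, in the units of the state.
- read_state(): the state, without advancing time (a new reading comes with each control period).
- capture(name): name is "side" or "top"; returns the picture (420x560x3 uint8, red, green, blue); there is no depth.
- camera_info(name): a dict with "fov_y" (degrees; the focal length in pixels is half the picture's height over the tangent of half this angle, whatever the lens; pixels are square), "cx", "cy" (the principal point, pixels), "view" (4x4, takes a point from world to camera coordinates). Camera axes: x right, y down, z forward; pixel columns grow to the right and rows downward; lengths in m; the calibration is good to about 2 mm. A picture is of the moment at which its call begins. camera_info takes no time and is no camera call.
- hand_in(): hands the job in, once; it reports no verdict.
Trained networks look in the newest picture that a camera, given by its name, has taken for a name from the list of things; names that differ only in an ending like _2 or _b are one class to them, and where a whole thing is asked for, a point or a joint stands for the part that bears it (a point fixed in the world has none). Each returns a list of dicts, best first, with "confidence" (0 to 1); they miss things now and then, are a little off and sometimes report something else, mostly with a low value. They report only what shows in the picture. A call takes as long as a camera call. They do not tell look-alikes from the thing itself.
- trace(target, camera): "mask" (420x560 bool, what is visible of it).
- tip_of(target, camera): "position" ([x, y, z] in m, in world coordinates, good to about 4 mm: a listed point, or the origin of a listed thing).
The state is a dict: "time_s": time; "joint_positions": joint angles; "qvel": joint speeds; "tau": joint torques, N m; "position": TCP position; "tcp_rot": TCP orientation; "force": force on the tool from outside, world axes, zero at the start; "moment": the same for the moment, N m; "opening": opening from 0.0 (shut) to 1.0 (fully open).
Only numpy, scipy, OpenCV 4.12 (cv2) and the standard library are available. Lean on these libraries where they do the work, as an engineer would, in place of code of your own. Each camera call takes 0.05 s, during which the arm holds its last target.

## Working session

There is one attempt and no reset: what is moved stays moved. The work goes in short steps, Python scripts to look and compute and a tool call to move; the robot and the scene stay as the last step left them, time stands still between calls to the robot, and variables do not carry over. Pictures are saved under pics/ and viewed, and the job is handed in when it is done.

Besides the shell and the picture viewer there is one more tool, called after "Emit:" as name(argument=value, ...), one argument or row to a line, values as JSON. jog_arm: Moves the arm, as the interface text tells. Its arguments: {"type":"object","properties":{"steps":{"type":"array","items":{"type":"object","properties":{"fingers":{"type":"number"},"delta_pos":{"type":"array","items":{"type":"number"}},"turn":{"type":"number"}}}}},"required":["steps"]}

```bash
ls; mkdir -p pics
python3 - <<'E'
from rig import *
import cv2,numpy as np
s=read_state(); print(s['time_s'],s['position'],s['tcp_rot'],s['opening'])
for c in ['side','top']:
    im=capture(c); cv2.imwrite(f'pics/{c}0.png',cv2.cvtColor(im,cv2.COLOR_RGB2BGR))
    print(c,camera_info(c))
E
```

```text
pics
0.0 [0.20436778 0.58986599 0.21157425] [[ 3.27597495e-01 -1.02531711e-03 -9.44816824e-01]
 [ 9.44815085e-01 -1.84849320e-03  3.27598898e-01]
 [-2.08238023e-03 -9.99997766e-01  3.63173333e-04]] 1.0000032531430902
side {'fov_y': 42.587670778842735, 'cx': 288.86837387948833, 'cy': 212.96586493334607, 'view': array([[ 0.83016484, -0.55710867,  0.02136048, -0.5730326 ],
       [-0.25609886, -0.41509272, -0.87298992,  0.18067872],
       [ 0.49521684,  0.71925515, -0.48727028,  0.77736075],
       [ 0.        ,  0.        ,  0.        ,  1.        ]])}
top {'fov_y': 50.93714054375134, 'cx': 288.06113759620814, 'cy': 214.38898586668392, 'view': array([[-0.00399367, -0.99973934, -0.02247907, -0.12120795],
       [-0.99687046,  0.00575498, -0.07884263,  0.59713654],
       [ 0.07895144,  0.02209385, -0.9966336 ,  0.8604879 ],
       [ 0.        ,  0.        ,  0.        ,  1.        ]])}
```

View pics/side0.png

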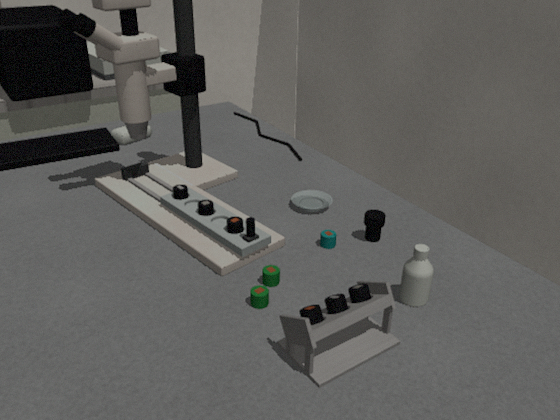

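View pics/top0.png

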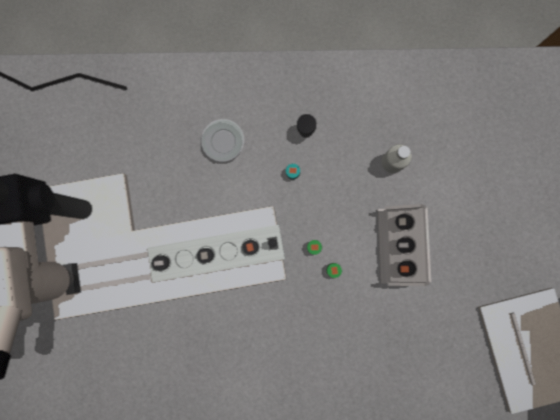

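```bash
cat > h.py <<'E'
from rig import *
import cv2,numpy as np
def K(c):
    i=camera_info(c); f=210/np.tan(np.radians(i['fov_y'])/2); return i,f
def proj(c,p):
    i,f=K(c); p=np.atleast_2d(p); q=p@i['view'][:3,:3].T+i['view'][:3,3]
    return np.c_[f*q[:,0]/q[:,2]+i['cx'],f*q[:,1]/q[:,2]+i['cy']]
def back(c,uv,z):
    i,f=K(c); R=i['view'][:3,:3];t=i['view'][:3,3]
    d=R.T@np.array([(uv[0]-i['cx'])/f,(uv[1]-i['cy'])/f,1]); o=-R.T@t
    return o+d*(z-o[2])/d[2]
def tri(uvs):
    A=[]
    for c,uv in uvs.items():
        i,f=K(c); P=np.array([[f,0,i['cx']],[0,f,i['cy']],[0,0,1]])@i['view'][:3]
        A+= [uv[0]*P[2]-P[0],uv[1]*P[2]-P[1]]
    v=np.linalg.svd(np.array(A))[2][-1]; return v[:3]/v[3]
def save(n,im,s=1,box=None):
    im=cv2.cvtColor(im,cv2.COLOR_RGB2BGR)
    if box: im=im[box[1]:box[3],box[0]:box[2]]
    if s!=1: im=cv2.resize(im,None,fx=s,fy=s,interpolation=cv2.INTER_CUBIC)
    cv2.imwrite(f'pics/{n}.png',im)
E
python3 - <<'E'
from h import *
np.set_printoptions(precision=4,suppress=True)
for c in ['top','side']:
    im=capture(c)
    for t in ['stage','handle','pocket_1','mount_a','rack','nest_1','dish','eyepiece','cleaner']:
        for d in tip_of(t,c): print(c,t,round(d['confidence'],2),d['position'],proj(c,d['position'])[0].round())
    if c=='top': save('t1',im,4,(135,205,295,305)); save('t2',im,6,(370,195,440,295))
    else: save('s1',im,4,(100,140,290,270)); save('s2',im,5,(270,260,410,380))
E
```

```text
top stage 0.73 [0.5181, 0.0361, -0.0043] [211. 254.]
top stage 0.48 [0.5043, 0.125, 0.0338] [162. 261.]
top stage 0.34 [0.5338, -0.0526, 0.0346] [252. 246.]
top handle 0.97 [0.5411, -0.0909, 0.08] [270. 242.]
top pocket_1 0.98 [0.5185, 0.0361, 0.037] [206. 254.]
top pocket_1 0.81 [0.5352, -0.0525, 0.0355] [252. 245.]
top pocket_1 0.76 [0.5261, -0.0064, 0.0363] [228. 250.]
top pocket_1 0.56 [0.5158, 0.082, 0.0306] [184. 255.]
top mount_a 0.79 [0.4935, -0.3513, 0.0582] [408. 267.]
top mount_a 0.78 [0.5348, -0.3493, 0.0526] [406. 245.]
top mount_a 0.73 [0.5843, -0.3501, 0.0532] [405. 219.]
top mount_a 0.67 [0.5339, -0.1738, 0.0] [313. 246.]
top mount_a 0.63 [0.5061, 0.1213, 0.0386] [163. 260.]
top mount_a 0.58 [0.4862, -0.2114, 0.0015] [332. 269.]
top mount_a 0.55 [0.5312, -0.0523, 0.0335] [252. 247.]
top mount_a 0.54 [0.5195, 0.041, 0.0344] [204. 253.]
top mount_a 0.46 [0.6843, -0.1328, 0.0039] [292. 173.]
top rack 0.74 [0.537, -0.3607, -0.0033] [405. 244.]
top nest_1 0.98 [0.5347, -0.3511, 0.0507] [406. 245.]
top nest_1 0.78 [0.4949, -0.3544, 0.0486] [408. 266.]
top nest_1 0.67 [0.577
[... 805 characters left out ...]
 0.75 [0.5317, -0.1743, -0.0017] [269. 283.]
side mount_a 0.72 [0.5357, -0.3494, 0.0526] [336. 313.]
side mount_a 0.71 [0.5177, 0.0339, 0.0334] [205. 215.]
side mount_a 0.59 [0.4898, -0.2141, 0.0022] [260. 302.]
side mount_a 0.57 [0.5019, 0.1239, 0.0347] [179. 198.]
side mount_a 0.56 [0.4882, -0.3534, 0.0516] [311. 328.]
side mount_a 0.53 [0.6857, -0.1329, 0.0009] [326. 244.]
side rack 0.59 [0.5376, -0.3531, 0.0018] [337. 341.]
side nest_1 0.8 [0.4914, -0.3492, 0.0547] [311. 323.]
side nest_1 0.67 [0.5797, -0.3477, 0.0558] [359. 300.]
side dish 0.9 [0.7543, 0.0138, 0.0023] [310. 204.]
side dish 0.57 [0.5827, -0.3487, 0.0561] [361. 300.]
side eyepiece 0.91 [0.7752, -0.159, 0.0005] [371. 238.]
```

View pics/t1.png

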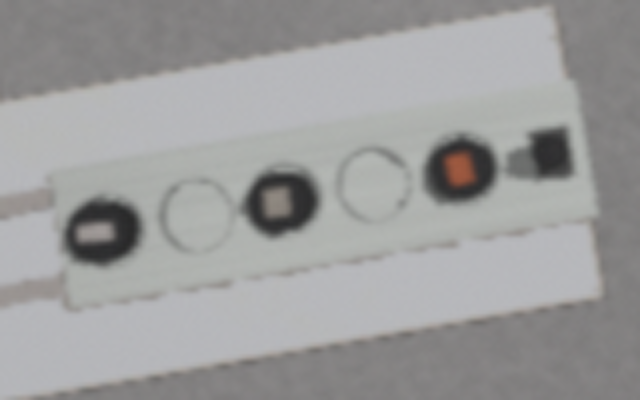

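View pics/t2.png

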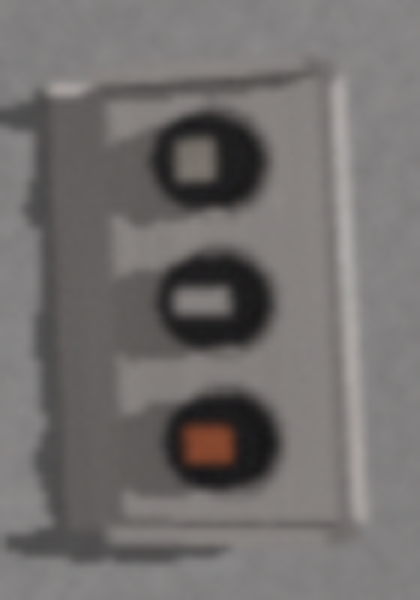

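View pics/s2.png

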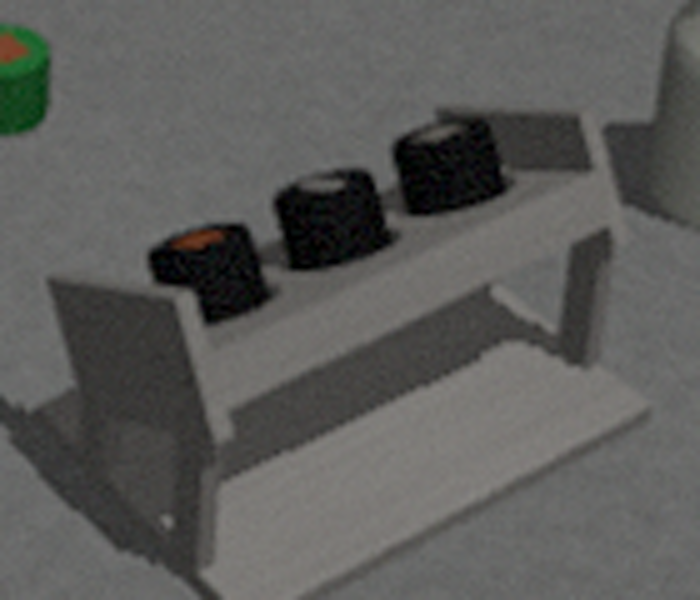

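View pics/s1.png

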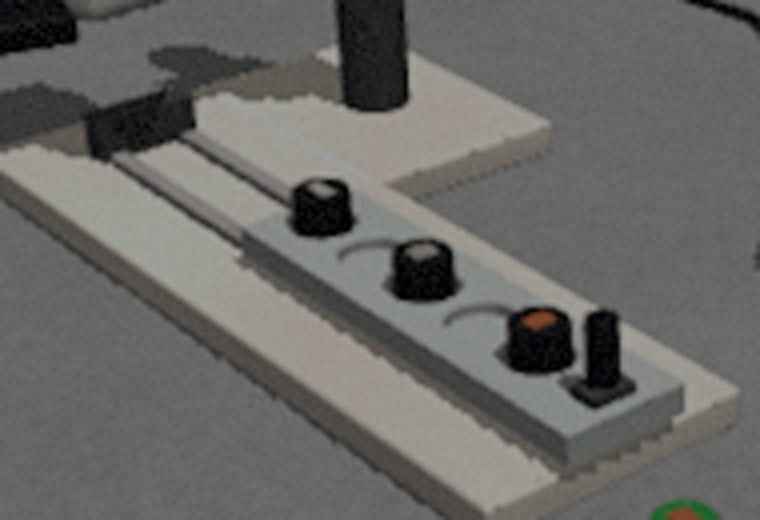

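```bash
cat > fit.py <<'E'
from h import *
from scipy.optimize import least_squares
np.set_printoptions(precision=4,suppress=True)
def cyl(base,ax,lo,hi,r=.015):
    ax=ax/np.linalg.norm(ax); u=np.cross(ax,[1,0,0.]);
    if np.linalg.norm(u)<.1:u=np.cross(ax,[0,1,0.])
    u/=np.linalg.norm(u); v=np.cross(ax,u); t=np.linspace(0,2*np.pi,48,endpoint=False)[:,None]
    ring=r*(np.cos(t)*u+np.sin(t)*v)
    return np.r_[base+lo*ax+ring,base+hi*ax+ring]
def hull(c,P):
    return cv2.convexHull(proj(c,P).astype(np.float32)).reshape(-1,2)
def cen(h):
    m=cv2.moments(h.astype(np.float32)); return np.array([m['m10'],m['m01']])/m['m00'],m['m00']
E
python3 - <<'E'
from fit import *
import pickle
out={}
for c in ['top','side']:
    im=capture(c); out[c]=[]; 
    hh,cc=[],[]
    for d in trace('mount_a',c):
        m=d['mask']; 
        n,l,st,ce=cv2.connectedComponentsWithStats(m.astype(np.uint8))
        k=1+np.argmax(st[1:,4]); 
        print(c,round(d['confidence'],2),ce[k],st[k,4],im[m].mean(0).round())
        out[c].append((ce[k],st[k,4]))
    for t in ['handle','rack','stage']:
      for d in trace(t,c):
        print(c,t,d['confidence'],d['mask'].sum(),np.argwhere(d['mask']).mean(0)[::-1])
ax_r=np.array([0.02,.5,.866])
st={'p%d'%i:np.array([.5185,.036,.035])+(i-3)*.044*np.array([-.172,.985,0]) for i in range(1,6)}
for k in ['p1','p3','p5']:
    for c in ['top','side']: print(k,c,cen(hull(c,cyl(st[k],np.array([0,0,1.]),.007,.026))))
for i,x in enumerate([.492,.535,.578]):
    for c in ['top','side']: print('n',i+1,c,cen(hull(c,cyl(np.array([x,-.35,.0525]),ax_r,.007,.026))))
E
```

```text
top 0.74 [404.876  222.0039] 258 [58. 56. 55.]
top 0.71 [293.0783 171.3133] 166 [ 78. 120. 111.]
top 0.7 [334.774  270.0144] 208 [ 87. 118.  74.]
top 0.69 [161.1269 262.5423] 260 [80. 79. 79.]
top 0.6 [205.75   255.1304] 184 [76. 74. 72.]
top 0.59 [407.2652 268.1391] 230 [56. 41. 37.]
top 0.59 [405.6875 244.8208] 240 [55. 53. 53.]
top 0.55 [250.56  246.875] 200 [82. 66. 60.]
top 0.48 [314.8046 247.023 ] 174 [ 88. 120.  72.]
top handle 0.92 3996 [218.7192 252.5761]
top rack 0.82 3412 [404.197  245.9244]
top stage 0.7 243 [404.7325 221.4774]
top stage 0.67 28835 [116.0358 251.9101]
side 0.79 [179.3605 191.7296] 233 [36. 36. 36.]
side 0.79 [358.7847 292.7847] 353 [21. 20. 20.]
side 0.7 [311.7028 313.3182] 286 [22. 17. 17.]
side 0.66 [234.5802 224.5283] 212 [26. 19. 17.]
side 0.64 [205.3277 207.1064] 235 [29. 30. 29.]
side 0.63 [335.8125 303.2038] 368 [20. 20. 21.]
side 0.6 [327.2637 238.1832] 273 [33. 78. 73.]
side 0.55 [270.2    275.6031] 325 [35. 72. 35.]
side handle 0.77 2545 [216.4923 222.7477]
side rack 0.7 6931 [340.2446 335.7919]
side stage 0.81 20575 [169.4765 139.065 ]
side stage 0.16 2681 [217.4439 222.7631]
p1 top (array([249.6592, 245.9321]), 206.70359466096852)
p1 side (array([233.5027, 224.0621]), 257.5254868932534)
p3 top (array([204.813 , 253.9974]), 221.6598481388064)
p3 side (array([204.7441, 206.7568]), 229.35665291524492)
p5 top (array([160.0434, 262.0399]), 236.76332746155094)
p5 side (array([178.8905, 191.1934]), 205.93638145166915)
n 1 top (array([403.9569, 267.365 ]), 249.34144235495478)
n 1 side (array([308.8535, 313.319 ]), 386.21991757303476)
n 2 top (array([403.3908, 244.3213]), 246.16673579602502)
n 2 side (array([333.4703, 302.7507]), 362.3949939231388)
n 3 top (array([402.8319, 221.4679]), 244.43364080716856)
n 3 side (array([356.7708, 292.7513]), 341.3332347921096)
```

```bash
cat > f2.py <<'E'
from fit import *
obs={'p1':dict(top=(250.56,246.875),side=(234.58,224.53)),'p3':dict(top=(205.75,255.13),side=(205.33,207.11)),'p5':dict(top=(161.13,262.54),side=(179.36,191.73)),
'n1':dict(top=(407.27,268.14),side=(311.7,313.32)),'n2':dict(top=(405.69,244.82),side=(335.81,303.2)),'n3':dict(top=(404.88,222.0),side=(358.78,292.78))}
def rs(p):
    r=[]
    for k in ['p1','p3','p5']:
        i=int(k[1])-3; b=np.array([p[0]-i*.044*np.sin(p[2]),p[1]+i*.044*np.cos(p[2]),.035])
        for c in ['top','side']: r+=list(cen(hull(c,cyl(b,np.array([0,0,1.]),.007,.026)))[0]-obs[k][c])
    return np.array(r)
s=least_squares(rs,[.5185,.036,.17],diff_step=1e-4); print('stage',s.x,np.degrees(s.x[2]),s.fun)
for k in ['n1','n2','n3']:
    f=lambda p:np.concatenate([cen(hull(c,cyl(np.array(p),np.array([-.01,.5,.866]),.007,.026)))[0]-obs[k][c] for c in ['top','side']])
    q=least_squares(f,[.53,-.35,.0525],diff_step=1e-4); print(k,q.x,q.fun)
E
python3 f2.py
python3 - <<'E'
from fit import *
# where microscope head is: back-project some top pixels at heights
for uv in [(0,330),(5,370),(50,285),(20,200),(85,210)]:
    print(uv,[back('top',uv,z)[:2].round(3) for z in (.15,.25,.4)])
print(proj('side',[[.205,.59,.2],[.2,.59,.4]]))
E
```

```text
stage [0.5178 0.0337 0.1733] 9.931165175186669 [ 0.2687 -0.6056 -0.7941  0.1641  0.2252 -0.7736 -0.3917  0.2176  0.068
 -0.1192 -0.3512 -0.0183]
n1 [ 0.4922 -0.3558  0.0566] [ 0.3316 -0.5169 -0.4499  0.0334]
n2 [ 0.5354 -0.3543  0.0546] [ 0.3019 -0.4516 -0.4073  0.0417]
n3 [ 0.5781 -0.3538  0.055 ] [ 0.2859 -0.4131 -0.3845  0.0515]
(0, 330) [array([0.392, 0.364]), array([0.41 , 0.296]), array([0.437, 0.195])]
(5, 370) [array([0.326, 0.352]), array([0.352, 0.286]), array([0.393, 0.187])]
(50, 285) [array([0.468, 0.281]), array([0.475, 0.224]), array([0.487, 0.14 ])]
(20, 200) [array([0.614, 0.339]), array([0.603, 0.275]), array([0.585, 0.179])]
(85, 210) [array([0.596, 0.225]), array([0.587, 0.176]), array([0.573, 0.102])]
[[-36.1051  82.7906]
 [-65.4121 -13.416 ]]
```

Run:
```python
from fit import *
psi=np.radians(1.4); ry=np.array([np.cos(psi),np.sin(psi),0]); rx=np.array([np.sin(psi),-np.cos(psi),0]); Z=np.array([0,0,1.])
ax=.866*Z-.5*rx; up=.866*rx+.5*Z
n2=np.array([.5354,-.3535,.0545])
for c,box in [('top',(365,190,445,300)),('side',(270,260,410,380))]:
    im=cv2.cvtColor(capture(c),cv2.COLOR_RGB2BGR); s=5
    im=im[box[1]:box[3],box[0]:box[2]]; im=cv2.convertScaleAbs(cv2.resize(im,None,fx=s,fy=s,interpolation=cv2.INTER_CUBIC),alpha=1.8)
    def dr(P,col,closed=True):
        q=((P-np.array(box[:2])+.5)*s).astype(np.int32); cv2.polylines(im,[q],closed,col,1)
    for i in (-1,0,1):
        b=n2+i*.044*ry
        C=cyl(b,ax,.007,.026); dr(proj(c,C[:48]),(0,255,0));dr(proj(c,C[48:]),(0,255,255))
    o=n2+.007*ax
    dr(proj(c,[o+a*.069*ry+b*.034*up for a,b in [(-1,-1),(-1,1),(1,1),(1,-1)]]),(255,0,255))
    cv2.imwrite(f'pics/ov_{c}.png',im)
```

```text
(no output)
```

View pics/ov_top.png

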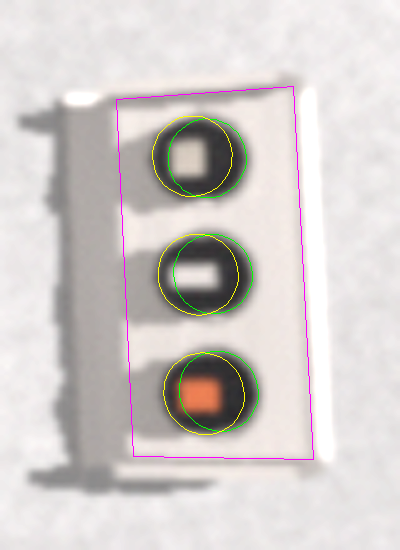

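View pics/ov_side.png

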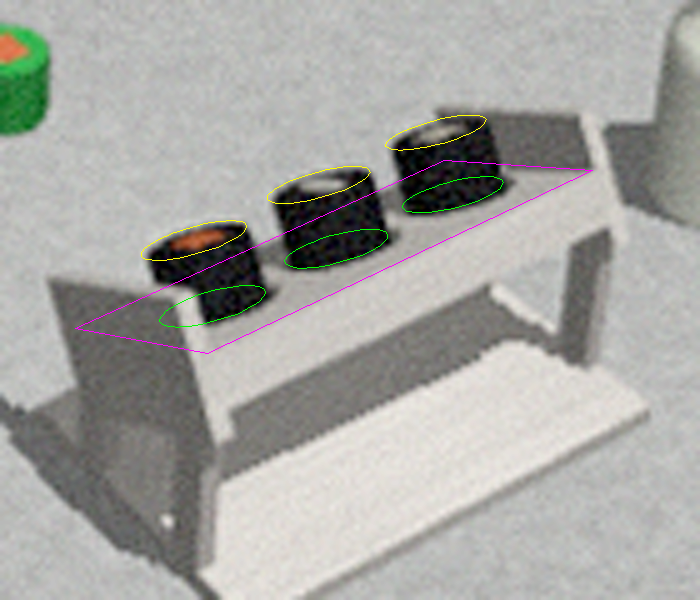

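Emit:
jog_arm(
  steps=[
    {"delta_pos": [0, 0, 270], "turn": 0, "fingers": 85},
    {"delta_pos": [0, 0, 270], "turn": 0, "fingers": 85},
    {"delta_pos": [0, 0, 270], "turn": 0, "fingers": 85},
    {"delta_pos": [0, 0, 270], "turn": 0, "fingers": 85},
    {"delta_pos": [0, 0, 270], "turn": 0, "fingers": 85},
    {"delta_pos": [0, 0, 270], "turn": 0, "fingers": 85},
    {"delta_pos": [0, 0, 270], "turn": 0, "fingers": 85},
  ],
)

```text
time_s: 2.28
position: [0.2052, 0.5915, 0.4894]
tcp_rot: [[0.328, 0.005, -0.945], [0.945, 0.009, 0.328], [0.01, -1.0, -0.002]]
force: [0.3, -0.6, 0.1]
opening: 0.85
```

Emit:
jog_arm(
  steps=[
    {"delta_pos": [265, -590, 0], "turn": 20.5, "fingers": 85},
    {"delta_pos": [265, -590, 0], "turn": 20.5, "fingers": 85},
    {"delta_pos": [265, -590, 0], "turn": 20.5, "fingers": 85},
    {"delta_pos": [265, -590, 0], "turn": 20.5, "fingers": 85},
    {"delta_pos": [265, -590, 0], "turn": 20.5, "fingers": 85},
    {"delta_pos": [265, -590, 0], "turn": 20.5, "fingers": 85},
    {"delta_pos": [265, -590, 0], "turn": 20.5, "fingers": 85},
    {"delta_pos": [265, -590, 0], "turn": 20.5, "fingers": 85},
    {"delta_pos": [265, -590, 0], "turn": 20.5, "fingers": 85},
    {"delta_pos": [265, -590, 0], "turn": 20.5, "fingers": 85},
    {"delta_pos": [265, -590, 0], "turn": 20.5, "fingers": 85},
    {"delta_pos": [265, -590, 0], "turn": 20.5, "fingers": 85},
    {"delta_pos": [265, -590, 0], "turn": 20.5, "fingers": 85},
    {"delta_pos": [265, -590, 0], "turn": 20.5, "fingers": 85},
    {"delta_pos": [265, -590, 0], "turn": 20.5, "fingers": 85},
    {"delta_pos": [265, -590, 0], "turn": 20.5, "fingers": 85},
  ],
)

```text
time_s: 3.62
position: [0.471, -0.0035, 0.4823]
tcp_rot: [[-0.02, 0.0, -1.0], [1.0, -0.002, -0.02], [-0.002, -1.0, -0.0]]
force: [1.2, -0.4, -0.3]
opening: 0.854
```

Emit:
jog_arm(
  steps=[
    {"delta_pos": [66, -362, -313], "turn": 0.3, "fingers": 85},
    {"delta_pos": [66, -362, -313], "turn": 0.3, "fingers": 85},
    {"delta_pos": [66, -362, -313], "turn": 0.3, "fingers": 85},
    {"delta_pos": [66, -362, -313], "turn": 0.3, "fingers": 85},
    {"delta_pos": [66, -362, -313], "turn": 0.3, "fingers": 85},
    {"delta_pos": [66, -362, -313], "turn": 0.3, "fingers": 85},
    {"delta_pos": [66, -362, -313], "turn": 0.3, "fingers": 85},
    {"delta_pos": [66, -362, -313], "turn": 0.3, "fingers": 85},
    {"delta_pos": [66, -362, -313], "turn": 0.3, "fingers": 85},
    {"delta_pos": [66, -362, -313], "turn": 0.3, "fingers": 85},
    {"delta_pos": [66, -362, -313], "turn": 0.3, "fingers": 85},
    {"delta_pos": [66, -362, -313], "turn": 0.3, "fingers": 85},
    {"delta_pos": [66, -362, -313], "turn": 0.3, "fingers": 85},
    {"delta_pos": [66, -362, -313], "turn": 0.3, "fingers": 85},
  ],
)

```text
time_s: 4.78
position: [0.5349, -0.3618, 0.168]
tcp_rot: [[-0.027, -0.002, -1.0], [1.0, 0.003, -0.027], [0.003, -1.0, 0.002]]
force: [0.3, -0.2, 0.4]
opening: 0.854
```

Run:
```python
from fit import *
s=read_state(); print(s['position'])
T=s['position'];R=s['tcp_rot']
for c,box in [('top',(330,160,470,320)),('side',(250,180,440,360))]:
    im=cv2.cvtColor(capture(c),cv2.COLOR_RGB2BGR); k=4
    im=im[box[1]:box[3],box[0]:box[2]]; im=cv2.convertScaleAbs(cv2.resize(im,None,fx=k,fy=k,interpolation=cv2.INTER_CUBIC),alpha=1.7)
    P=[T+R@np.array([a*.037,.017,b*.0095]) for a in(-1,1) for b in (-1,1)]
    for p in proj(c,P): cv2.circle(im,tuple(((p-box[:2]+.5)*k).astype(int)),3,(0,0,255),-1)
    cv2.imwrite(f'pics/a_{c}.png',im)
```

```text
[ 0.5349 -0.3618  0.168 ]
```

View pics/a_top.png

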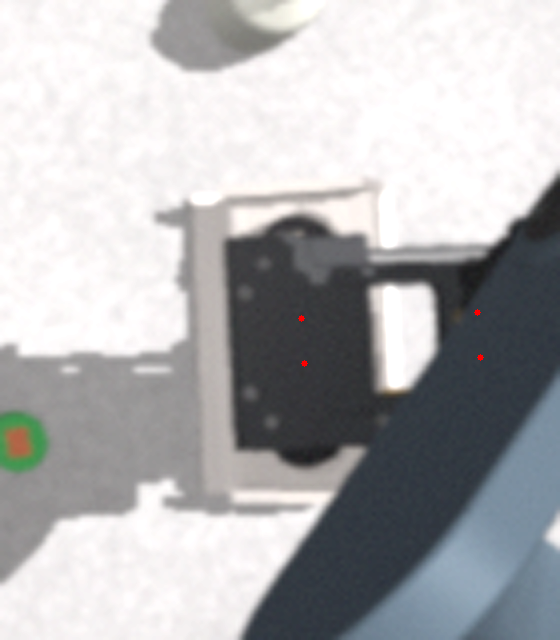

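View pics/a_side.png

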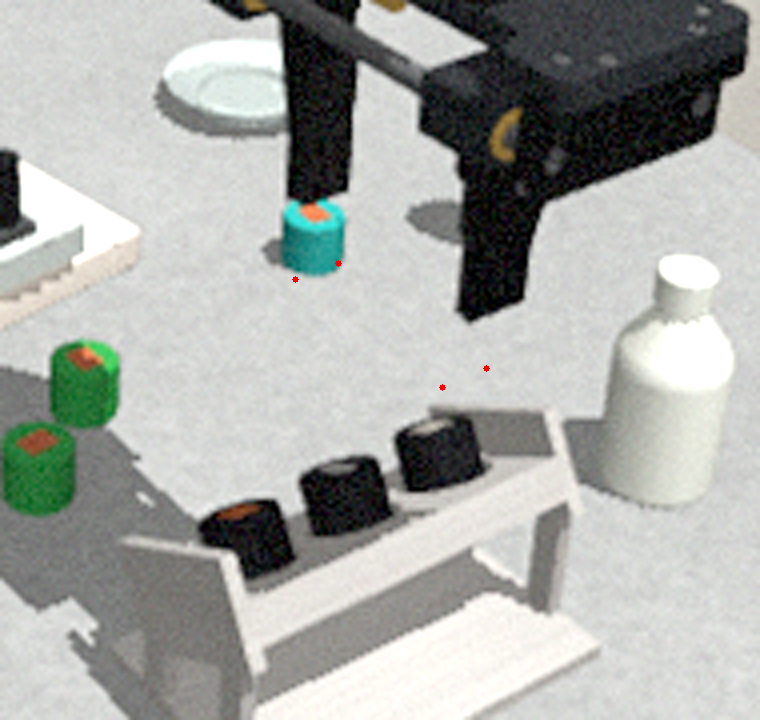

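Run:
```python
from fit import *
s=read_state(); T=s['position'];R=s['tcp_rot']; print(s['opening'])
for z in (0,.02,.03,.04,.05):
    P=[T+R@np.array([a*.037,.017-z,b*.0095]) for a in(-1,1) for b in (-1,1)]
    print(z,((proj('side',P)-[250,180])*4).round().tolist())
im=capture('side'); save('s3',im,3,(290,150,420,300))
```

```text
0.8475050627774758
0 [[486.0, 357.0], [441.0, 376.0], [337.0, 253.0], [294.0, 270.0]]
0.02 [[492.0, 305.0], [447.0, 324.0], [341.0, 203.0], [297.0, 220.0]]
0.03 [[495.0, 278.0], [450.0, 297.0], [343.0, 178.0], [299.0, 194.0]]
0.04 [[498.0, 251.0], [453.0, 269.0], [345.0, 152.0], [300.0, 168.0]]
0.05 [[501.0, 223.0], [456.0, 242.0], [346.0, 126.0], [302.0, 141.0]]
```

View pics/s3.png

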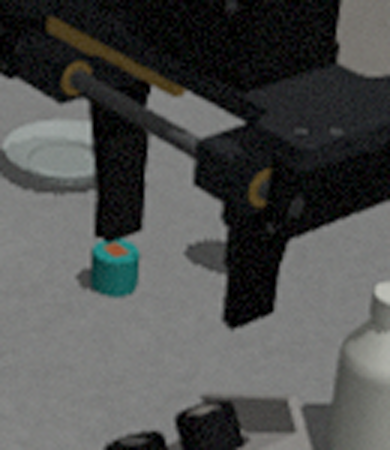

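Emit:
jog_arm(
  steps=[
    {"delta_pos": [1, 0, -60], "turn": 0, "fingers": 85},
    {"delta_pos": [1, 0, -60], "turn": 0, "fingers": 85},
    {"delta_pos": [1, 0, -60], "turn": 0, "fingers": 85},
  ],
)

```text
time_s: 5.18
position: [0.5349, -0.358, 0.1071]
tcp_rot: [[-0.031, -0.005, -1.0], [1.0, 0.005, -0.031], [0.005, -1.0, 0.005]]
force: [0.0, 0.9, 0.2]
opening: 0.849
```

```bash
cat > look.py <<'E'
import sys
from fit import *
tag=sys.argv[1]; op=float(sys.argv[2]) if len(sys.argv)>2 else None
cams=sys.argv[3].split(',') if len(sys.argv)>3 else ['side']
s=read_state(); T=s['position'];R=s['tcp_rot']; print(s['time_s'],T,s['force'],s['opening'])
B=dict(side=(270,220,430,380),top=(340,170,460,310))
if len(sys.argv)>4: B={c:tuple(map(int,sys.argv[4].split(','))) for c in cams}
g=s['opening']*.0435
for c in cams:
    box=B[c]; im=cv2.cvtColor(capture(c),cv2.COLOR_RGB2BGR); k=4
    im=im[box[1]:box[3],box[0]:box[2]]; im=cv2.convertScaleAbs(cv2.resize(im,None,fx=k,fy=k,interpolation=cv2.INTER_CUBIC),alpha=1.9)
    P=[T+R@np.array([a,.017,b*.0095]) for a in(-g-.015,-g,g,g+.015) for b in (-1,1)]
    if op is not None:
      for p in proj(c,P): cv2.circle(im,tuple(((p-box[:2]+.5)*k).astype(int)),2,(0,0,255),-1)
    cv2.imwrite(f'pics/{tag}_{c}.png',im)
E
python3 look.py b 1
```

```text
5.1833 [ 0.5349 -0.358   0.1071] [0.0413 0.8788 0.1944] 0.8492666046977893
```

View pics/b_side.png

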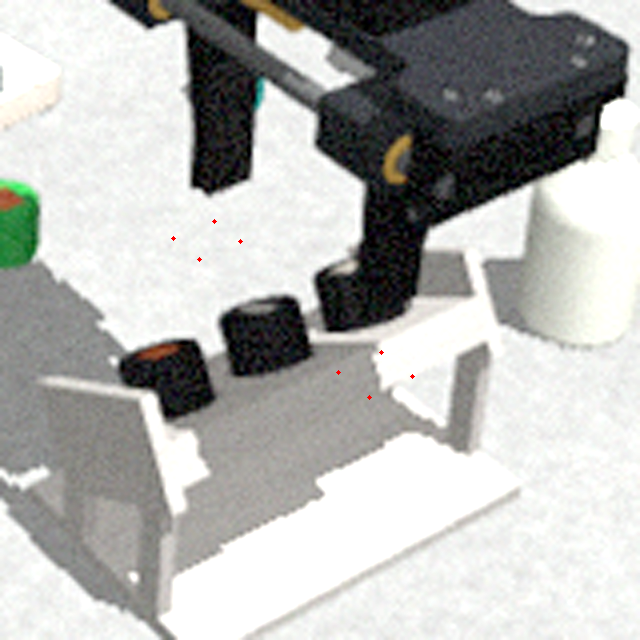

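```bash
python3 look.py c 1 top 330,150,490,310
```

```text
5.2333 [ 0.5361 -0.3593  0.1091] [0.2155 0.1017 0.0195] 0.8520642502570412
```

View pics/c_top.png

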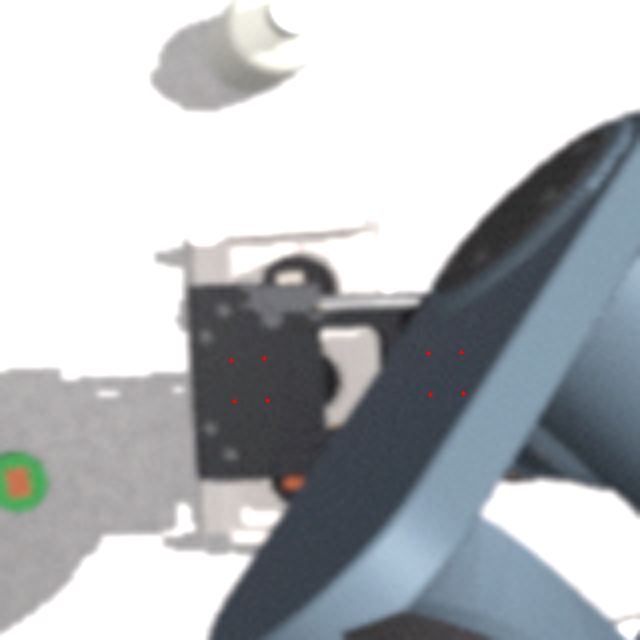

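Emit:
jog_arm(
  steps=[
    {"delta_pos": [0, 0, -17], "turn": 0, "fingers": 85},
    {"delta_pos": [0, 0, -34], "turn": 0, "fingers": 85},
    {"delta_pos": [0, 0, -34], "turn": 0, "fingers": 85},
    {"delta_pos": [0, 0, -34], "turn": 0, "fingers": 85},
  ],
)

```text
time_s: 5.62
position: [0.5374, -0.3616, 0.0772]
tcp_rot: [[-0.03, 0.001, -1.0], [1.0, -0.001, -0.03], [-0.001, -1.0, -0.001]]
force: [1.0, -0.1, -0.0]
opening: 0.851
```

```bash
python3 look.py d 1
```

```text
5.6167 [ 0.5374 -0.3616  0.0772] [ 1.0088 -0.137  -0.017 ] 0.8514701234161663
```

View pics/d_side.png

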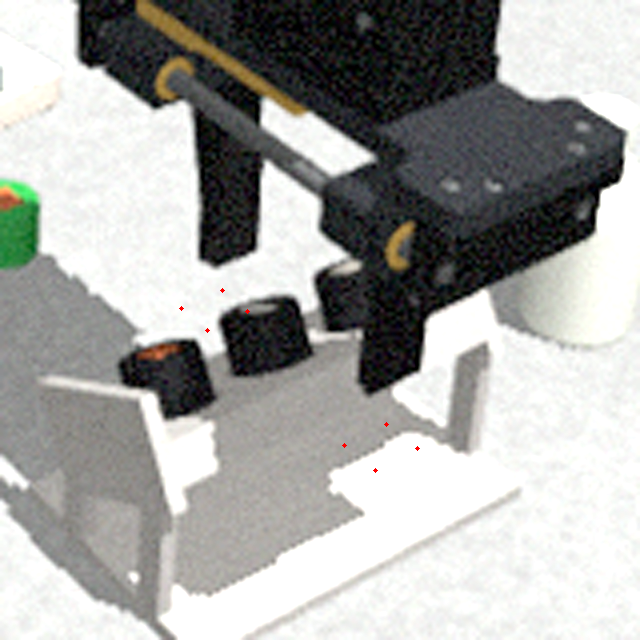

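Emit:
jog_arm(
  steps=[
    {"delta_pos": [0, -2, 0], "turn": 0, "fingers": 85},
    {"delta_pos": [0, -4, 0], "turn": 0, "fingers": 85},
    {"delta_pos": [0, -5, 0], "turn": 0, "fingers": 85},
    {"delta_pos": [0, -6, 1], "turn": 0, "fingers": 85},
  ],
)

```text
time_s: 6.0
position: [0.5369, -0.368, 0.0772]
tcp_rot: [[-0.029, 0.001, -1.0], [1.0, -0.001, -0.029], [-0.001, -1.0, -0.001]]
force: [-1.2, -0.4, 0.5]
opening: 0.851
```

```bash
python3 look.py e 1
```

```text
6.0 [ 0.5369 -0.368   0.0772] [-1.2159 -0.3652  0.5295] 0.8506788602838579
```

View pics/e_side.png

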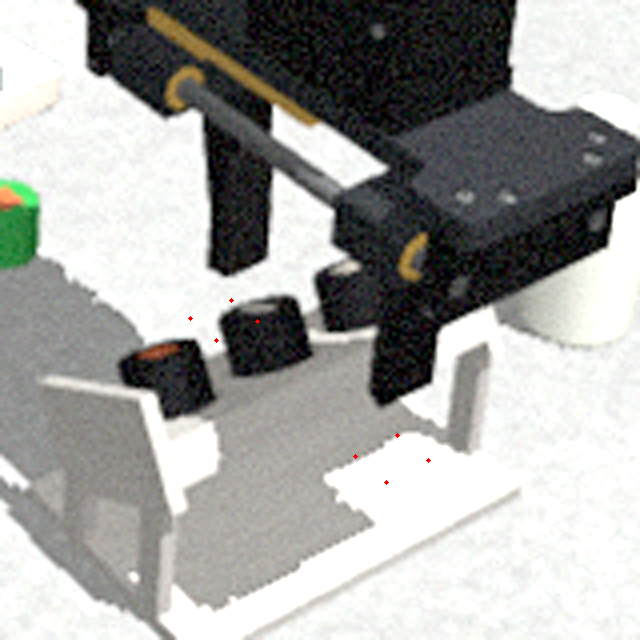

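Emit:
jog_arm(
  steps=[
    {"delta_pos": [0, -2, 0], "turn": 0, "fingers": 85},
    {"delta_pos": [0, -4, 0], "turn": 0, "fingers": 85},
    {"delta_pos": [0, -6, 0], "turn": 0, "fingers": 85},
  ],
)

```text
time_s: 6.3
position: [0.5367, -0.3737, 0.0765]
tcp_rot: [[-0.029, -0.0, -1.0], [1.0, 0.0, -0.029], [0.0, -1.0, 0.0]]
force: [1.0, -0.2, 0.6]
opening: 0.85
```

```bash
python3 look.py f 1
```

```text
6.3 [ 0.5367 -0.3737  0.0765] [ 0.9909 -0.2277  0.6089] 0.8499705260865793
```

View pics/f_side.png

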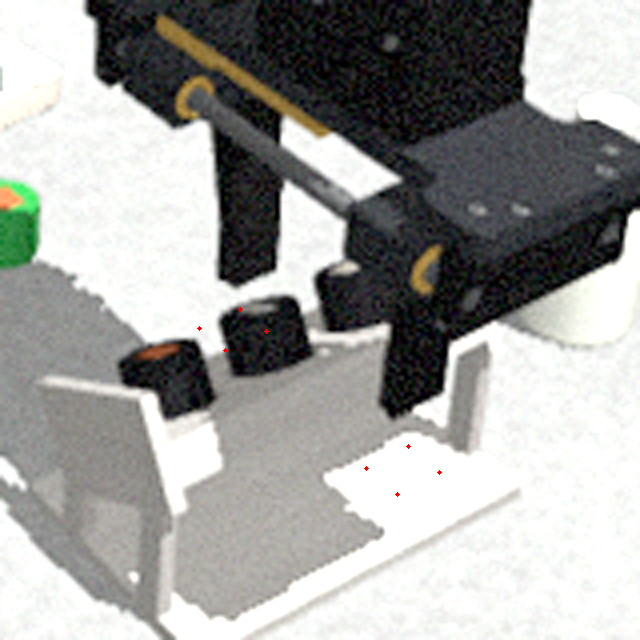

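Emit:
jog_arm(
  steps=[
    {"delta_pos": [-2, 12, 0], "turn": 0, "fingers": 85},
    {"delta_pos": [-5, 12, -10], "turn": 0, "fingers": 85},
    {"delta_pos": [-5, 12, -20], "turn": 0, "fingers": 85},
    {"delta_pos": [-5, 12, -26], "turn": 0, "fingers": 85},
    {"delta_pos": [-5, 12, -26], "turn": 0, "fingers": 85},
  ],
)

```text
time_s: 6.77
position: [0.5305, -0.3602, 0.0481]
tcp_rot: [[-0.029, -0.003, -1.0], [1.0, 0.003, -0.029], [0.003, -1.0, 0.003]]
force: [-0.8, -0.1, -0.4]
opening: 0.852
```

```bash
python3 look.py g 1
```

```text
6.7667 [ 0.5305 -0.3602  0.0481] [-0.8036 -0.0651 -0.3518] 0.8522147194076108
```

View pics/g_side.png

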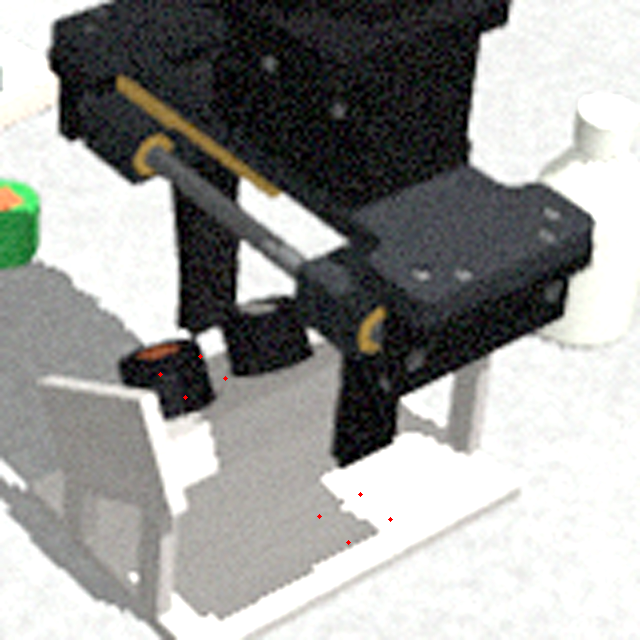

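Run:
```python
from fit import *
s=read_state(); T=s['position'];R=s['tcp_rot']; g=.852*.0435
f=lambda P:((proj('side',P)-[270,220]+.5)*4).round().tolist()
for D in ([0,0,.024],[.005,0,.024],[.005,.003,.024],[.01,0.005,.02]):
    D=np.array(D); print(D,'Lin-x,Lin+x',f([T+D+R@np.array([g,.017,b*.0095]) for b in (1,-1)]),'Rin-x,Rout9-x,Rout+x',f([T+D+R@np.array([a,.017,b*.0095]) for a,b in ((-g,1),(-g-.01,1),(-g-.01,-1))]))
im=capture('side'); save('g2',cv2.convertScaleAbs(im,alpha=1.9),8,(305,270,380,345))
```

```text
[0.    0.    0.024] Lin-x,Lin+x [[190.0, 344.0], [232.0, 325.0]] Rin-x,Rout9-x,Rout+x [[327.0, 461.0], [347.0, 478.0], [389.0, 456.0]]
[0.005 0.    0.024] Lin-x,Lin+x [[202.0, 339.0], [242.0, 321.0]] Rin-x,Rout9-x,Rout+x [[339.0, 455.0], [359.0, 472.0], [401.0, 451.0]]
[0.005 0.003 0.024] Lin-x,Lin+x [[197.0, 335.0], [237.0, 316.0]] Rin-x,Rout9-x,Rout+x [[333.0, 450.0], [353.0, 467.0], [395.0, 446.0]]
[0.01  0.005 0.02 ] Lin-x,Lin+x [[204.0, 336.0], [244.0, 317.0]] Rin-x,Rout9-x,Rout+x [[340.0, 451.0], [359.0, 467.0], [401.0, 446.0]]
```

View pics/g2.png

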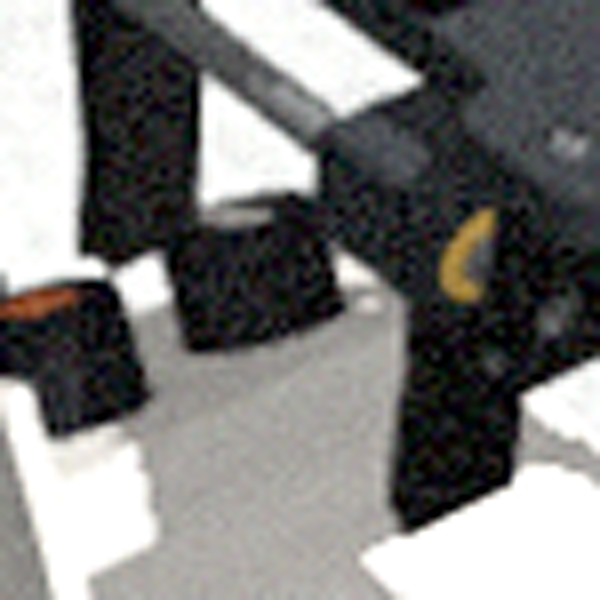

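Emit:
jog_arm(
  steps=[
    {"delta_pos": [0, -3, 0], "turn": 0, "fingers": 85},
    {"delta_pos": [0, -5, 0], "turn": 0, "fingers": 85},
    {"delta_pos": [0, -7, 0], "turn": 0, "fingers": 85},
    {"delta_pos": [0, -8, 0], "turn": 0, "fingers": 85},
  ],
)

```text
time_s: 7.2
position: [0.5313, -0.3661, 0.0507]
tcp_rot: [[-0.028, -0.002, -1.0], [1.0, 0.007, -0.028], [0.007, -1.0, 0.001]]
force: [1.8, 9.5, 5.0]
opening: 0.853
```

```bash
python3 look.py i 1
```

```text
7.2 [ 0.5313 -0.3661  0.0507] [1.8069 9.5053 4.9573] 0.8533670173578695
```

View pics/i_side.png

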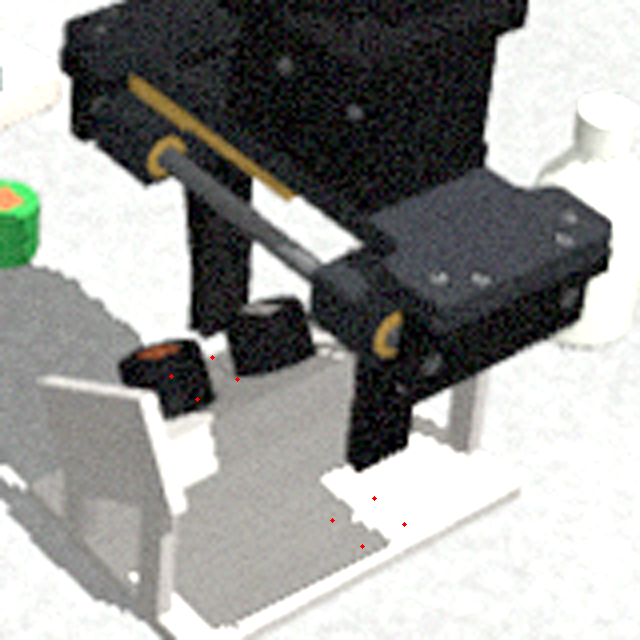

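Emit:
jog_arm(
  steps=[
    {"delta_pos": [0, 0, 2], "turn": 0, "fingers": 85},
    {"delta_pos": [0, -0.5, 4], "turn": 0, "fingers": 85},
    {"delta_pos": [0, -1, 6], "turn": 0, "fingers": 85},
    {"delta_pos": [0, -2, 8], "turn": 0, "fingers": 85},
    {"delta_pos": [0, -3, 10], "turn": 0, "fingers": 85},
  ],
)

```text
time_s: 7.67
position: [0.5305, -0.3683, 0.0601]
tcp_rot: [[-0.029, -0.003, -1.0], [1.0, 0.008, -0.029], [0.008, -1.0, 0.003]]
force: [-0.1, 8.6, 1.7]
opening: 0.847
```

```bash
python3 look.py j 1
```

```text
7.6667 [ 0.5305 -0.3683  0.0601] [-0.1261  8.615   1.7362] 0.8474823046564648
```

View pics/j_side.png

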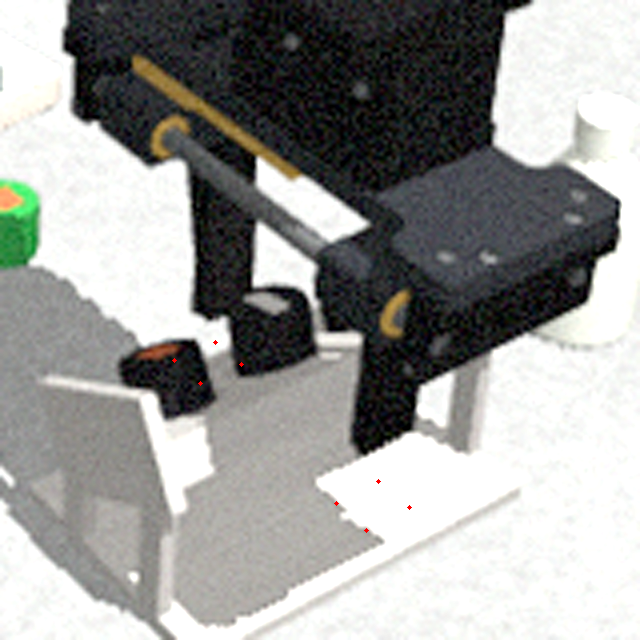

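Emit:
jog_arm(
  steps=[
    {"delta_pos": [0, -1, 2], "turn": 0, "fingers": 85},
    {"delta_pos": [0, -2, 4], "turn": 0, "fingers": 85},
    {"delta_pos": [0, -3, 6], "turn": 0, "fingers": 85},
    {"delta_pos": [0, -4.5, 8], "turn": 0, "fingers": 85},
    {"delta_pos": [0, -6, 10], "turn": 0, "fingers": 85},
  ],
)

```text
time_s: 8.13
position: [0.5306, -0.3735, 0.0706]
tcp_rot: [[-0.028, -0.003, -1.0], [1.0, 0.01, -0.028], [0.01, -1.0, 0.003]]
force: [1.0, 10.5, 4.2]
opening: 0.849
```

```bash
python3 look.py k 1
```

```text
8.1333 [ 0.5306 -0.3735  0.0706] [ 0.9695 10.5117  4.164 ] 0.8493108168063924
```

View pics/k_side.png

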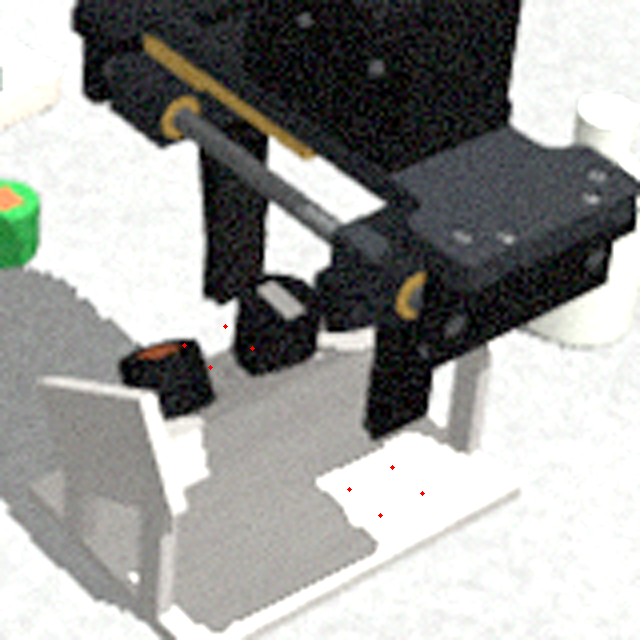

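Emit:
jog_arm(
  steps=[
    {"delta_pos": [0, 0, 2], "turn": 0, "fingers": 85},
    {"delta_pos": [0, 0, 3], "turn": 0, "fingers": 75},
    {"delta_pos": [0, 4, 3], "turn": 0, "fingers": 75},
  ],
)

```text
time_s: 8.43
position: [0.5315, -0.3723, 0.0743]
tcp_rot: [[-0.029, -0.001, -1.0], [1.0, 0.004, -0.029], [0.004, -1.0, 0.001]]
force: [-0.1, 2.7, 1.8]
opening: 0.784
```

```bash
python3 look.py l 1
```

```text
8.4333 [ 0.5315 -0.3723  0.0743] [-0.1078  2.6544  1.8042] 0.7836052082933079
```

View pics/l_side.png

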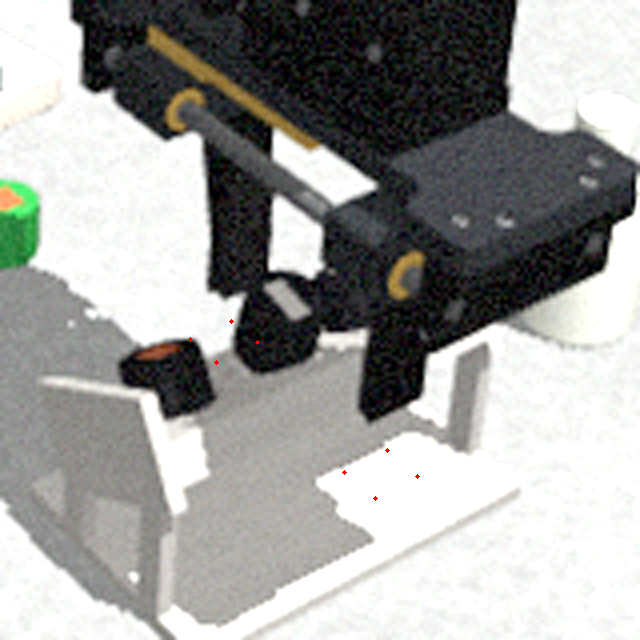

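Emit:
jog_arm(
  steps=[
    {"delta_pos": [0, 0, 0], "turn": 0, "fingers": 71},
    {"delta_pos": [0, 1.5, 0], "turn": 0, "fingers": 67},
    {"delta_pos": [0, 3, 0], "turn": 0, "fingers": 63},
    {"delta_pos": [0, 4.5, 0], "turn": 0, "fingers": 59},
    {"delta_pos": [0, 6, 0], "turn": 0, "fingers": 57},
    {"delta_pos": [0, 7.5, 0], "turn": 0, "fingers": 57},
  ],
)

```text
time_s: 8.98
position: [0.5312, -0.3638, 0.0741]
tcp_rot: [[-0.029, -0.002, -1.0], [1.0, 0.006, -0.029], [0.006, -1.0, 0.001]]
force: [-1.4, 6.9, 4.2]
opening: 0.584
```

```bash
python3 look.py m 1
```

```text
8.9833 [ 0.5312 -0.3638  0.0741] [-1.397   6.8732  4.1896] 0.5840762283691352
```

View pics/m_side.png

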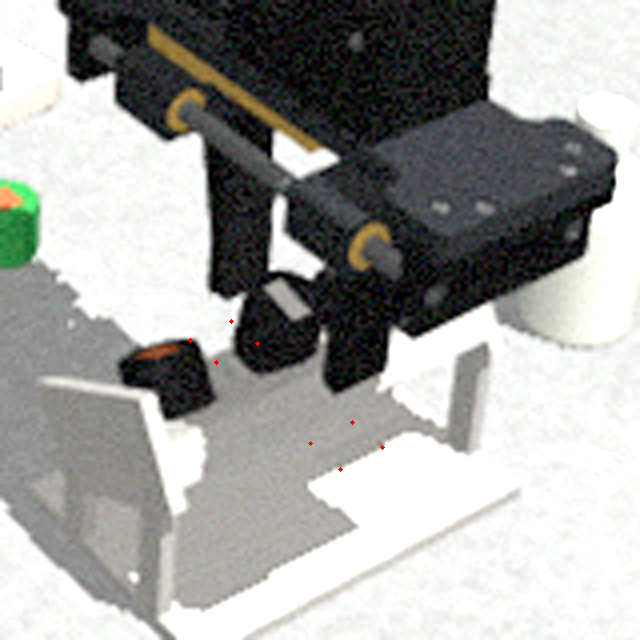

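Emit:
jog_arm(
  steps=[
    {"delta_pos": [0, 1.5, 0], "turn": 0, "fingers": 53},
    {"delta_pos": [0, 3, 0], "turn": 0, "fingers": 49},
    {"delta_pos": [0, 4.5, 0], "turn": 0, "fingers": 45},
    {"delta_pos": [0, 6, 0], "turn": 0, "fingers": 41},
    {"delta_pos": [0, 7.5, 0], "turn": 0, "fingers": 37},
    {"delta_pos": [0, 8.5, 0], "turn": 0, "fingers": 33},
    {"delta_pos": [0, 9.5, 0], "turn": 0, "fingers": 29},
    {"delta_pos": [0, 9.5, 0], "turn": 0, "fingers": 20},
  ],
)

```text
time_s: 9.7
position: [0.531, -0.3532, 0.0741]
tcp_rot: [[-0.029, -0.002, -1.0], [1.0, 0.008, -0.029], [0.008, -1.0, 0.002]]
force: [-1.1, 10.3, 6.3]
opening: 0.321
```

```bash
python3 look.py n 1
```

```text
9.7 [ 0.531  -0.3532  0.0741] [-1.1493 10.3107  6.2928] 0.3207723007814091
```

View pics/n_side.png

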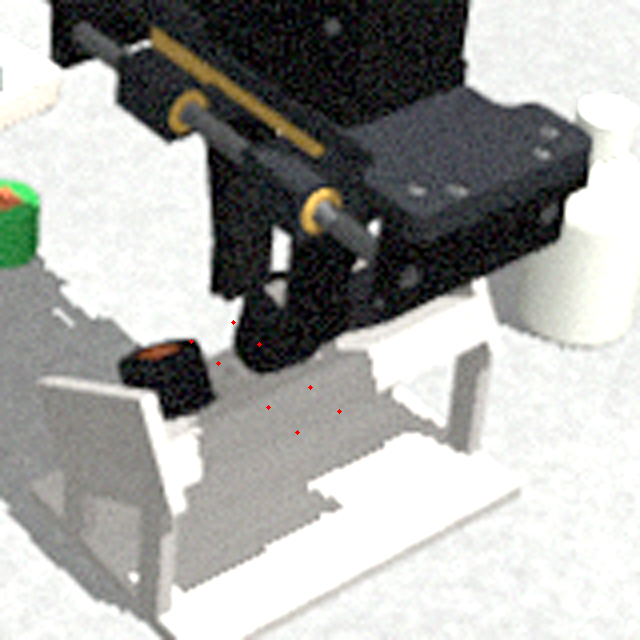

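Emit:
jog_arm(
  steps=[
    {"delta_pos": [0, 0, 0], "turn": 0, "fingers": 5},
    {"delta_pos": [0, 0, 0], "turn": 0, "fingers": 5},
    {"delta_pos": [0, 0, 0], "turn": 0, "fingers": 5},
  ],
)

```text
time_s: 10.0
position: [0.531, -0.3532, 0.0741]
tcp_rot: [[-0.029, -0.002, -1.0], [1.0, 0.008, -0.029], [0.008, -1.0, 0.002]]
force: [0.0, 9.7, 5.8]
opening: 0.322
```

```bash
python3 look.py o 1
```

```text
10.0 [ 0.531  -0.3532  0.0741] [0.0367 9.657  5.8224] 0.32172737566632253
```

View pics/o_side.png

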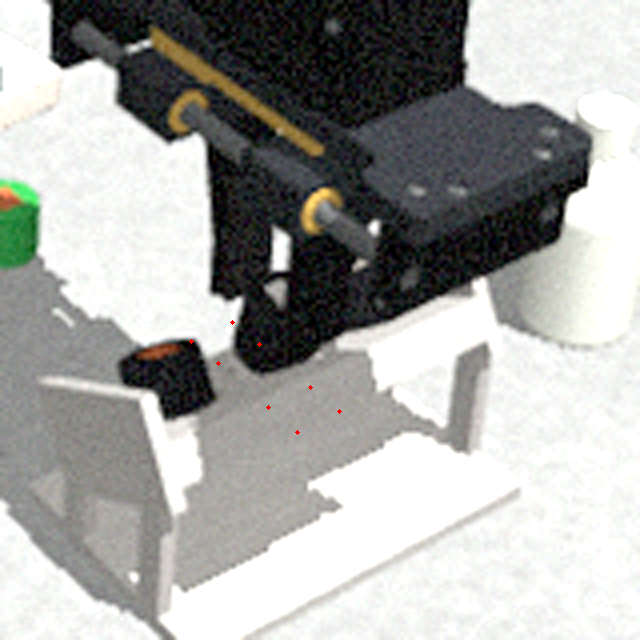

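Emit:
jog_arm(
  steps=[
    {"delta_pos": [0, 2, 3], "turn": 0, "fingers": 5},
    {"delta_pos": [0, 3, 8], "turn": 0, "fingers": 5},
    {"delta_pos": [0, 3, 15], "turn": 0, "fingers": 5},
    {"delta_pos": [0, 3, 25], "turn": 0, "fingers": 5},
    {"delta_pos": [0, 3, 40], "turn": 0, "fingers": 5},
    {"delta_pos": [0, 3, 60], "turn": 0, "fingers": 5},
    {"delta_pos": [0, 3, 60], "turn": 0, "fingers": 5},
  ],
)

```text
time_s: 10.63
position: [0.5343, -0.3578, 0.1387]
tcp_rot: [[-0.029, 0.007, -1.0], [1.0, -0.008, -0.029], [-0.008, -1.0, -0.007]]
force: [0.9, 0.1, 0.2]
opening: 0.321
```

```bash
python3 look.py p 1 side 260,180,420,340
```

```text
10.6333 [ 0.5343 -0.3578  0.1387] [0.9111 0.0633 0.2157] 0.3210692410414926
```

View pics/p_side.png

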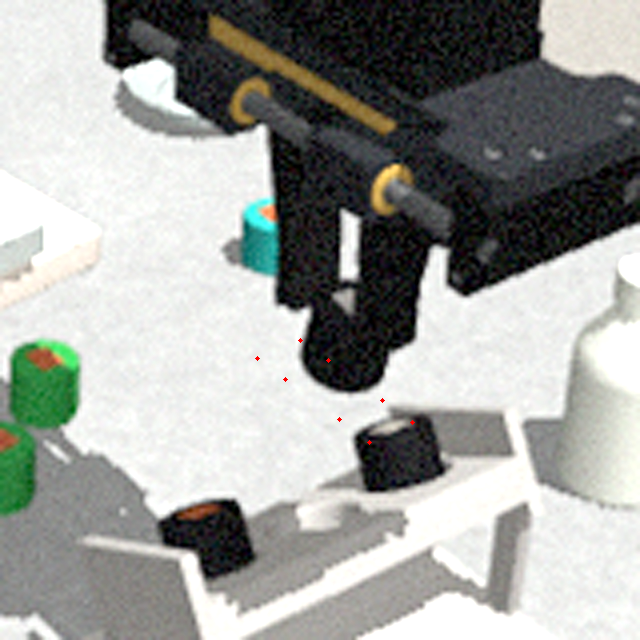

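Emit:
jog_arm(
  steps=[
    {"delta_pos": [-28, 431, 15], "turn": -81.7, "fingers": 5},
    {"delta_pos": [-28, 431, 15], "turn": -81.7, "fingers": 5},
    {"delta_pos": [-28, 431, 15], "turn": -81.7, "fingers": 5},
    {"delta_pos": [-28, 431, 15], "turn": -81.7, "fingers": 5},
    {"delta_pos": [-28, 431, 15], "turn": -81.7, "fingers": 5},
    {"delta_pos": [-28, 431, 15], "turn": -81.7, "fingers": 5},
    {"delta_pos": [-28, 431, 15], "turn": -81.7, "fingers": 5},
    {"delta_pos": [-28, 431, 15], "turn": -81.7, "fingers": 5},
    {"delta_pos": [-28, 431, 15], "turn": -81.7, "fingers": 5},
    {"delta_pos": [-28, 431, 15], "turn": -81.7, "fingers": 5},
    {"delta_pos": [-28, 431, 15], "turn": -81.7, "fingers": 5},
    {"delta_pos": [-28, 431, 15], "turn": -81.7, "fingers": 5},
    {"delta_pos": [-28, 431, 15], "turn": -81.7, "fingers": 5},
    {"delta_pos": [-28, 431, 15], "turn": -81.7, "fingers": 5},
  ],
)

```text
time_s: 11.85
position: [0.5039, 0.0765, 0.1484]
tcp_rot: [[0.984, 0.0, -0.177], [0.177, -0.001, 0.984], [0.0, -1.0, -0.001]]
force: [-0.3, 0.7, -0.9]
opening: 0.318
```

```bash
python3 look.py q 1 side 120,110,280,260;  python3 look.py q 1 top 120,190,280,320
```

```text
11.85 [0.5039 0.0765 0.1484] [-0.302   0.7337 -0.9078] 0.31819089673709255
11.9 [0.5041 0.0758 0.1484] [ 0.7035 -0.1593 -1.1168] 0.32176071053034716
```

View pics/q_side.png

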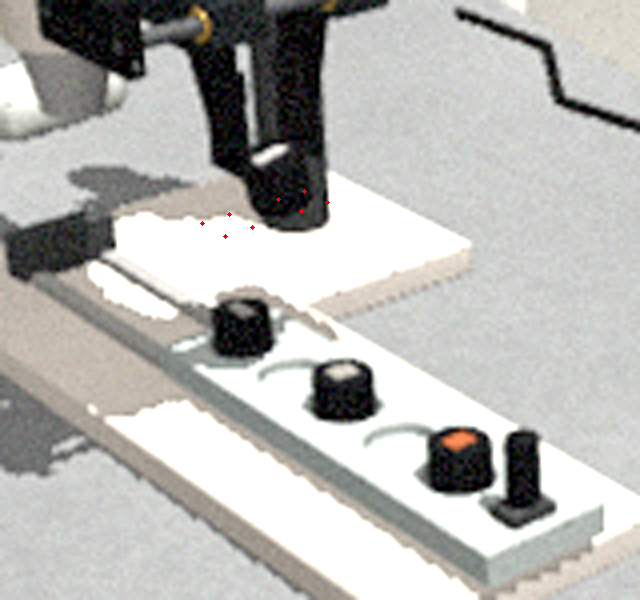

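View pics/q_top.png

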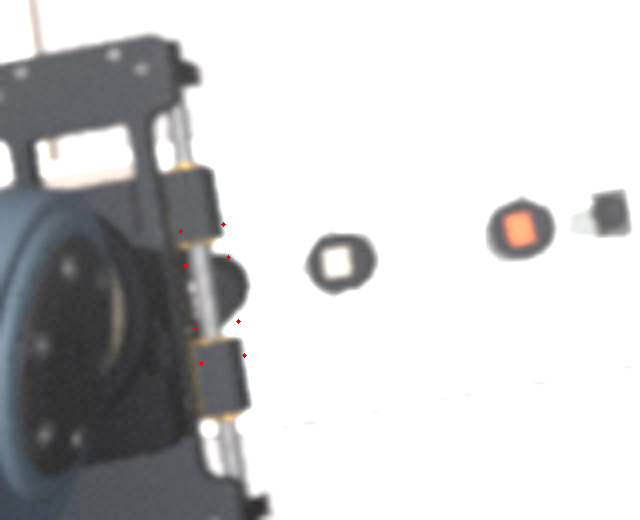

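Run:
```python
from fit import *
im=capture('side'); save('q2',cv2.convertScaleAbs(im,alpha=2.5),10,(160,130,220,180))
im=capture('top'); save('q3',cv2.convertScaleAbs(im,alpha=1.5),10,(150,240,200,290))
s=read_state();print(s['position'],s['time_s'])
# fit model: mount hanging upright at (x,y,zb): predicted hull for guess
T=s['position']
for D in ([0,0,.024],[.005,.003,.024]):
    b=T+np.array(D)+[0,0,-.0366]
    for c,o in (('side',(160,130)),('top',(150,240))):
        C=cyl(b,np.array([0,0,1.]),0,.026); print(D,c,'base',((proj(c,[b])[0]-o+.5)*10).round(),'top',((proj(c,[b+[0,0,.026]])[0]-o+.5)*10).round())
```

```text
[0.504  0.0753 0.1484] 12.05
[0, 0, 0.024] side base [266. 313.] top [256. 185.]
[0, 0, 0.024] top base [227. 234.] top [183. 239.]
[0.005, 0.003, 0.024] side base [284. 302.] top [274. 174.]
[0.005, 0.003, 0.024] top base [210. 206.] top [165. 209.]
```

View pics/q2.png

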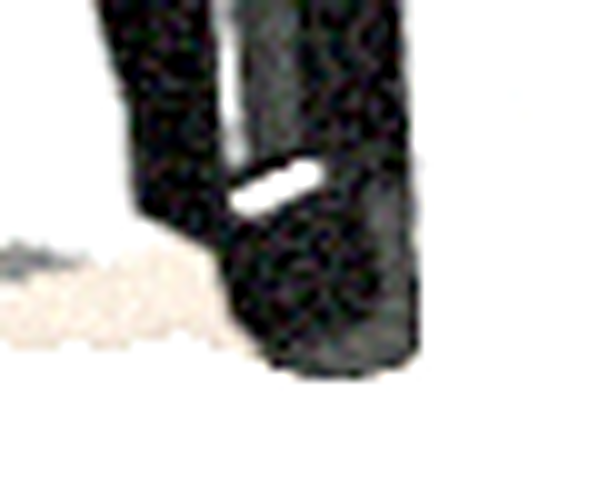

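View pics/q3.png

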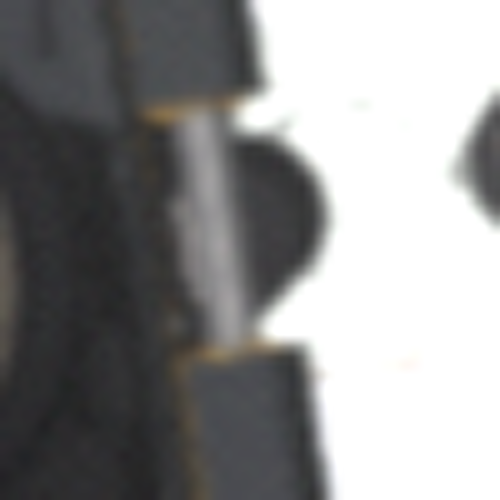

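Emit:
jog_arm(
  steps=[
    {"delta_pos": [0, 0, -35], "turn": 0, "fingers": 5},
    {"delta_pos": [0, 0, -65], "turn": 0, "fingers": 5},
    {"delta_pos": [0, 0, -72], "turn": 0, "fingers": 5},
    {"delta_pos": [0, 0, -72], "turn": 0, "fingers": 5},
  ],
)

```text
time_s: 12.38
position: [0.502, 0.0757, 0.0746]
tcp_rot: [[0.985, -0.006, -0.172], [0.172, 0.0, 0.985], [-0.006, -1.0, 0.001]]
force: [0.2, -0.3, 0.0]
opening: 0.318
```

```bash
cat > look2.py <<'E'
import sys
from fit import *
tag=sys.argv[1]; i=float(sys.argv[2]); z=float(sys.argv[3])
p3=np.array([.5178,.0337,0]);yaw=.1733; sy=np.array([-np.sin(yaw),np.cos(yaw),0])
P=p3+(i-3)*.044*sy
s=read_state(); print(s['time_s'],s['position'],s['force'],s['opening'])
for c in sys.argv[4].split(','):
    q=proj(c,[P+[0,0,.06]])[0]; w,h=(30,28)
    x0,y0=int(q[0]-w),int(q[1]-h); k=10
    im=cv2.cvtColor(capture(c),cv2.COLOR_RGB2BGR)
    im=im[y0:y0+2*h,x0:x0+2*w]; im=cv2.convertScaleAbs(cv2.resize(im,None,fx=k,fy=k,interpolation=cv2.INTER_CUBIC),alpha=2.5 if c=='side' else 1.6)
    def dr(P,col): cv2.polylines(im,[((proj(c,P)-[x0,y0]+.5)*k).astype(np.int32)],True,col,1)
    C=cyl(P,np.array([0,0,1.]),.042,.042,.0175); dr(C[:48],(255,0,255))
    C=cyl(P,np.array([0,0,1.]),z,z+.026); dr(C[:48],(0,255,0)); dr(C[48:],(0,200,255))
    cv2.imwrite(f'pics/{tag}_{c}.png',im)
E
python3 look2.py r 4 .063 side,top
```

```text
12.3833 [0.502  0.0757 0.0746] [ 0.2334 -0.311   0.0075] 0.31842731091664117
```

View pics/r_side.png

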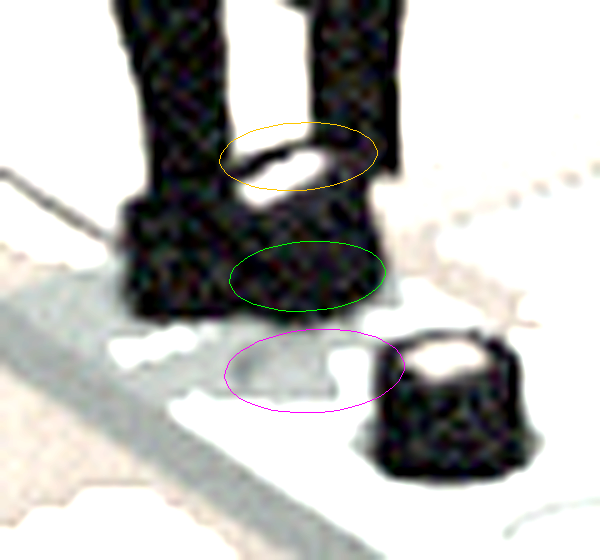

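View pics/r_top.png

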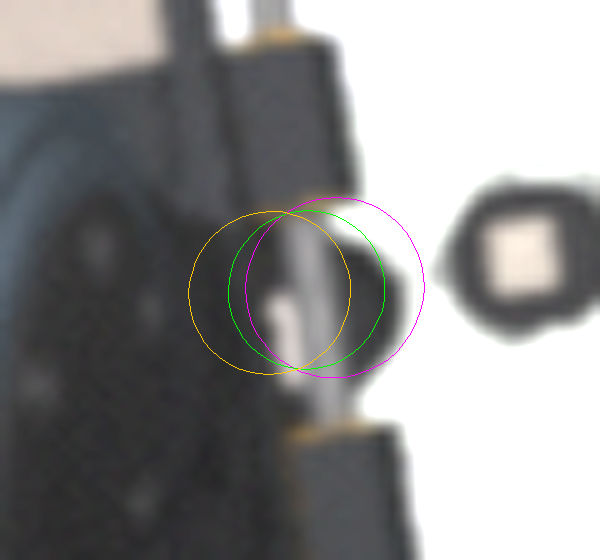

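Emit:
jog_arm(
  steps=[
    {"delta_pos": [2.5, 4, 0], "turn": 0, "fingers": 5},
    {"delta_pos": [2.5, 4, -8], "turn": 0, "fingers": 5},
    {"delta_pos": [2.5, 4, -14], "turn": 0, "fingers": 5},
    {"delta_pos": [2.5, 4, -16], "turn": 0, "fingers": 5},
  ],
)

```text
time_s: 12.82
position: [0.5061, 0.0806, 0.0603]
tcp_rot: [[0.985, -0.0, -0.174], [0.174, -0.0, 0.985], [-0.0, -1.0, -0.0]]
force: [0.2, -0.5, -0.7]
opening: 0.316
```

```bash
python3 look2.py u 4 .046 side,top
```

```text
12.8167 [0.5061 0.0806 0.0603] [ 0.1886 -0.4575 -0.7094] 0.31617142608011134
```

View pics/u_side.png

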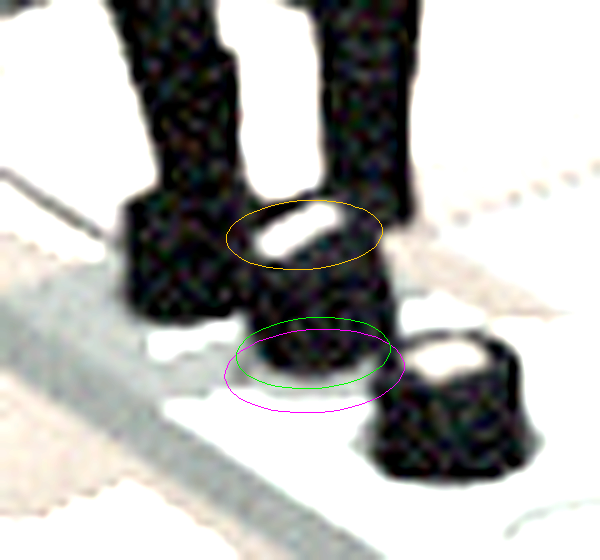

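View pics/u_top.png

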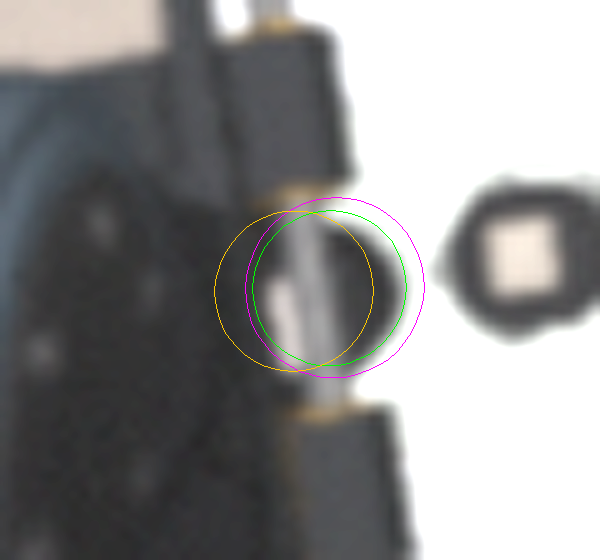

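Emit:
jog_arm(
  steps=[
    {"delta_pos": [0, -0.5, -4], "turn": 0, "fingers": 5},
    {"delta_pos": [0, -1, -8], "turn": 0, "fingers": 5},
    {"delta_pos": [0, -1, -10], "turn": 0, "fingers": 5},
    {"delta_pos": [0, -1, -10], "turn": 0, "fingers": 5},
  ],
)

```text
time_s: 13.25
position: [0.5073, 0.0809, 0.0516]
tcp_rot: [[0.985, 0.003, -0.171], [0.171, 0.002, 0.985], [0.003, -1.0, 0.002]]
force: [-0.4, 5.4, 9.7]
opening: 0.32
```

```bash
python3 look2.py v 4 .035 side,top
```

```text
13.25 [0.5073 0.0809 0.0516] [-0.3595  5.3722  9.6903] 0.3197705849596229
```

View pics/v_side.png

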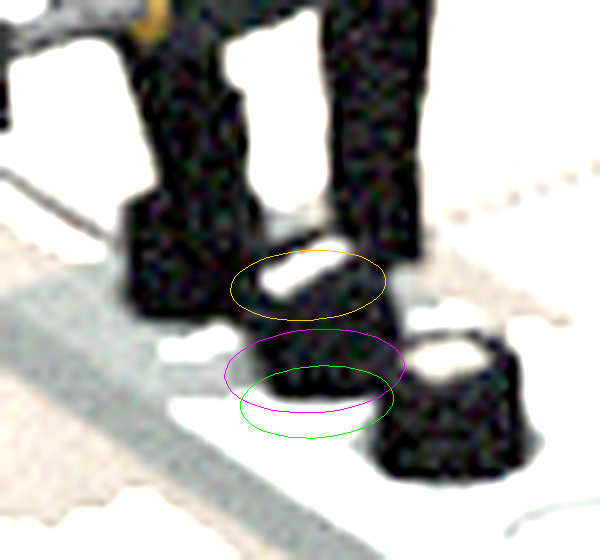

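View pics/v_top.png

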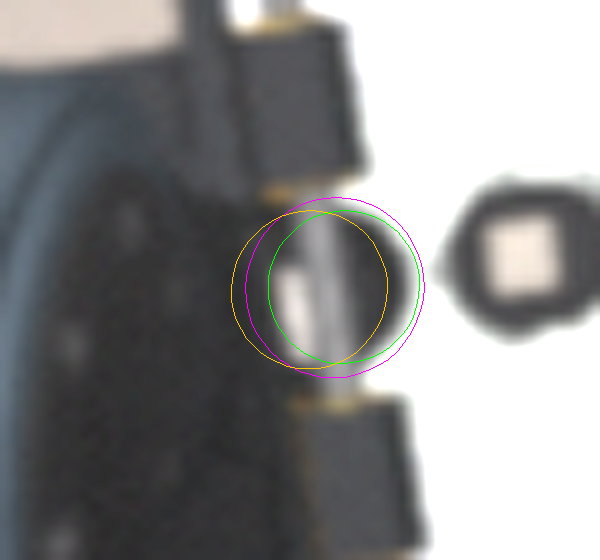

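Emit:
jog_arm(
  steps=[
    {"delta_pos": [0, -0.5, -2], "turn": 0, "fingers": 5},
    {"delta_pos": [0, -0.5, -3], "turn": 0, "fingers": 5},
    {"delta_pos": [0, -0.5, -3], "turn": 0, "fingers": 36},
    {"delta_pos": [0, -0.5, -3], "turn": 0, "fingers": 42},
    {"delta_pos": [0, -0.5, -3], "turn": 0, "fingers": 48},
  ],
)

```text
time_s: 13.77
position: [0.5059, 0.0787, 0.0473]
tcp_rot: [[0.985, -0.001, -0.174], [0.174, -0.0, 0.985], [-0.001, -1.0, -0.0]]
force: [-0.1, 0.0, -0.5]
opening: 0.428
```

```bash
python3 look2.py w 4 .035 side,top
```

```text
13.7667 [0.5059 0.0787 0.0473] [-0.084   0.0433 -0.4571] 0.42801295380136745
```

View pics/w_side.png

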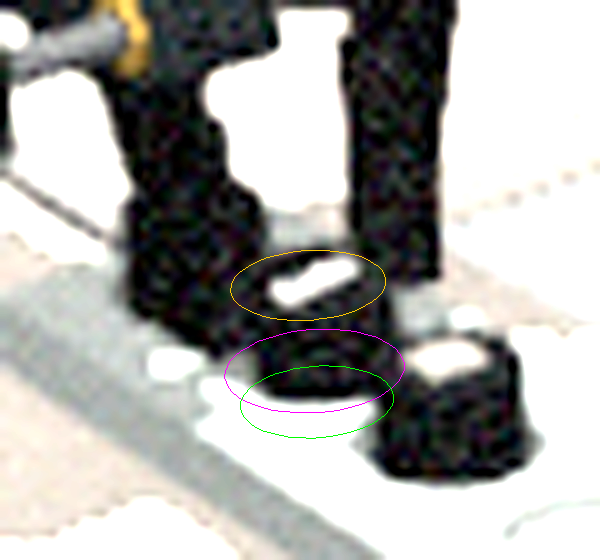

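View pics/w_top.png

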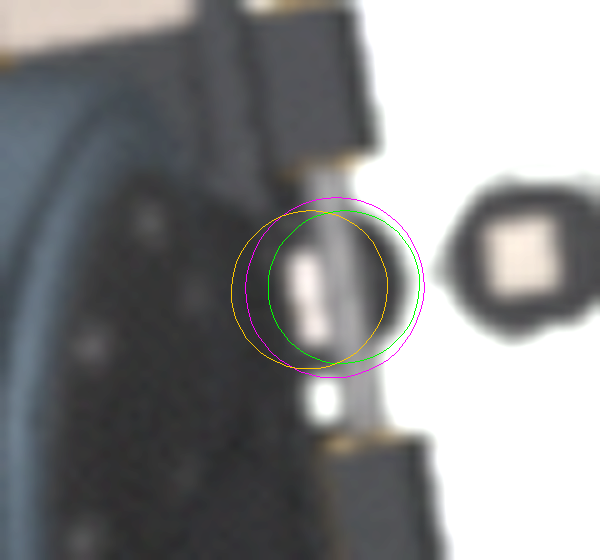

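Emit:
jog_arm(
  steps=[
    {"delta_pos": [0, 0, 0], "turn": 0, "fingers": 60},
    {"delta_pos": [0, 0, 0], "turn": 0, "fingers": 60},
    {"delta_pos": [0, 0, 15], "turn": 0, "fingers": 65},
    {"delta_pos": [0, 0, 40], "turn": 0, "fingers": 75},
    {"delta_pos": [0, -40, 90], "turn": 0, "fingers": 85},
    {"delta_pos": [0, -80, 100], "turn": 0, "fingers": 85},
  ],
)

```text
time_s: 14.37
position: [0.5065, 0.0172, 0.1409]
tcp_rot: [[0.984, 0.002, -0.178], [0.178, 0.0, 0.984], [0.002, -1.0, 0.0]]
force: [0.6, 0.1, 1.1]
opening: 0.785
```

```bash
python3 look2.py x 4 .035 side,top
```

```text
14.3667 [0.5065 0.0172 0.1409] [0.581  0.1386 1.1444] 0.7847996700764336
```

View pics/x_side.png

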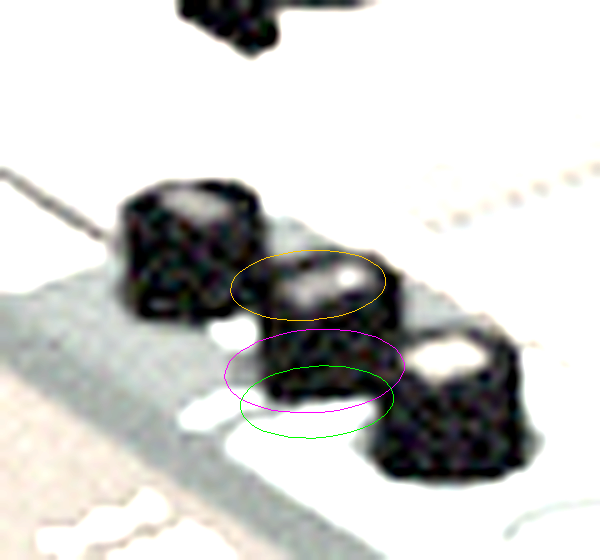

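View pics/x_top.png

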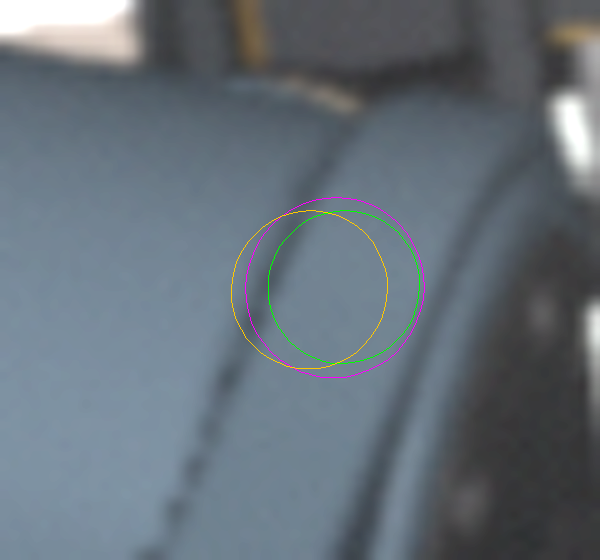

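Emit:
jog_arm(
  steps=[
    {"delta_pos": [-19, -360, 5], "turn": 81.7, "fingers": 85},
    {"delta_pos": [-19, -360, 5], "turn": 81.7, "fingers": 85},
    {"delta_pos": [-19, -360, 5], "turn": 81.7, "fingers": 85},
    {"delta_pos": [-19, -360, 5], "turn": 81.7, "fingers": 85},
    {"delta_pos": [-19, -360, 5], "turn": 81.7, "fingers": 85},
    {"delta_pos": [-19, -360, 5], "turn": 81.7, "fingers": 85},
    {"delta_pos": [-19, -360, 5], "turn": 81.7, "fingers": 85},
    {"delta_pos": [-19, -360, 5], "turn": 81.7, "fingers": 85},
    {"delta_pos": [-19, -360, 5], "turn": 81.7, "fingers": 85},
    {"delta_pos": [-19, -360, 5], "turn": 81.7, "fingers": 85},
    {"delta_pos": [-19, -360, 5], "turn": 81.7, "fingers": 85},
    {"delta_pos": [-19, -360, 5], "turn": 81.7, "fingers": 85},
    {"delta_pos": [-19, -360, 5], "turn": 81.7, "fingers": 85},
    {"delta_pos": [-19, -360, 5], "turn": 81.7, "fingers": 85},
    {"delta_pos": [-19, -360, 5], "turn": 81.7, "fingers": 85},
  ],
)

```text
time_s: 15.72
position: [0.4871, -0.3434, 0.1434]
tcp_rot: [[-0.027, -0.001, -1.0], [1.0, 0.001, -0.027], [0.001, -1.0, 0.001]]
force: [0.7, 0.3, 0.3]
opening: 0.844
```

```bash
python3 look2.py y 3 .035 top,side
python3 - <<'E'
from rig import *; print(read_state()['position'],read_state()['tcp_rot'][:,0])
E
```

```text
15.7167 [ 0.4871 -0.3434  0.1434] [0.6653 0.2802 0.3094] 0.8442637923103604
[ 0.48726155 -0.34356312  0.14376928] [-2.81921373e-02  9.99602432e-01  4.25013076e-04]
```

View pics/y_top.png

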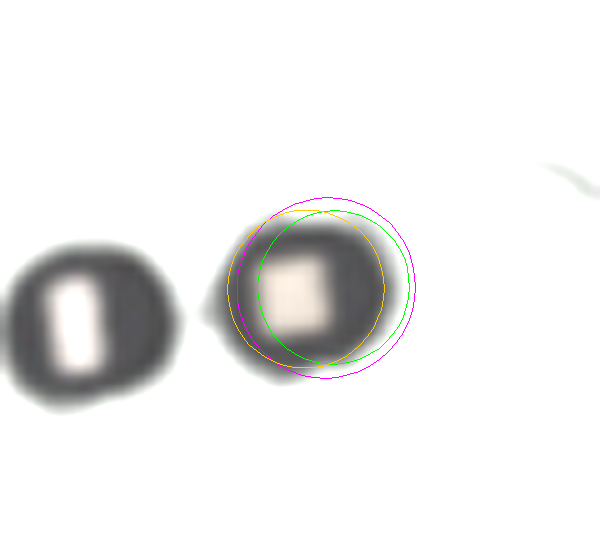

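Emit:
jog_arm(
  steps=[
    {"delta_pos": [-0.5, -18, 0], "turn": 0, "fingers": 85},
    {"delta_pos": [-0.5, -18, -35], "turn": 0, "fingers": 85},
    {"delta_pos": [-0.5, -18, -65], "turn": 0, "fingers": 85},
    {"delta_pos": [-0.5, -18, -85], "turn": 0, "fingers": 85},
    {"delta_pos": [-0.5, -18, -95], "turn": 0, "fingers": 85},
    {"delta_pos": [-0.5, -18, -95], "turn": 0, "fingers": 85},
    {"delta_pos": [-0.5, -18, -95], "turn": 0, "fingers": 85},
  ],
)

```text
time_s: 16.4
position: [0.487, -0.3621, 0.0491]
tcp_rot: [[-0.029, -0.0, -1.0], [1.0, 0.0, -0.029], [0.0, -1.0, 0.0]]
force: [-0.0, -0.7, 0.1]
opening: 0.848
```

```bash
python3 look.py z 1 side 250,230,410,390
```

```text
16.4 [ 0.487  -0.3621  0.0491] [-0.0136 -0.6649  0.1403] 0.8481203539942441
```

View pics/z_side.png

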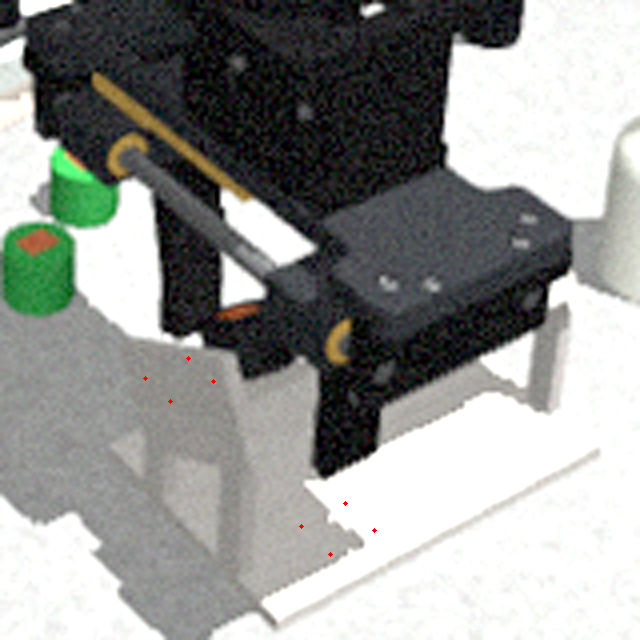

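Emit:
jog_arm(
  steps=[
    {"delta_pos": [0, -3, 1], "turn": 0, "fingers": 85},
    {"delta_pos": [0, -5, 1], "turn": 0, "fingers": 85},
    {"delta_pos": [0, -6.5, 1], "turn": 0, "fingers": 85},
    {"delta_pos": [0, -6.5, 1], "turn": 0, "fingers": 85},
  ],
)

```text
time_s: 16.78
position: [0.4872, -0.367, 0.0514]
tcp_rot: [[-0.028, 0.001, -1.0], [1.0, 0.003, -0.028], [0.003, -1.0, -0.001]]
force: [1.6, 5.5, 4.6]
opening: 0.849
```

Emit:
jog_arm(
  steps=[
    {"delta_pos": [0, 0, 2], "turn": 0, "fingers": 85},
    {"delta_pos": [0, -0.5, 4], "turn": 0, "fingers": 85},
    {"delta_pos": [0, -1, 6], "turn": 0, "fingers": 85},
    {"delta_pos": [0, -2, 8], "turn": 0, "fingers": 85},
    {"delta_pos": [0, -3, 10], "turn": 0, "fingers": 85},
    {"delta_pos": [0, -4, 12], "turn": 0, "fingers": 85},
    {"delta_pos": [0, -5, 14], "turn": 0, "fingers": 85},
    {"delta_pos": [0, -6, 16], "turn": 0, "fingers": 85},
  ],
)

```text
time_s: 17.45
position: [0.4857, -0.3716, 0.0662]
tcp_rot: [[-0.029, -0.002, -1.0], [1.0, 0.006, -0.029], [0.006, -1.0, 0.002]]
force: [1.0, 8.5, 2.9]
opening: 0.851
```

```bash
python3 look.py aa 1 side 250,230,410,390
```

```text
17.45 [ 0.4857 -0.3716  0.0662] [1.0167 8.536  2.9261] 0.8510474498696199
```

View pics/aa_side.png

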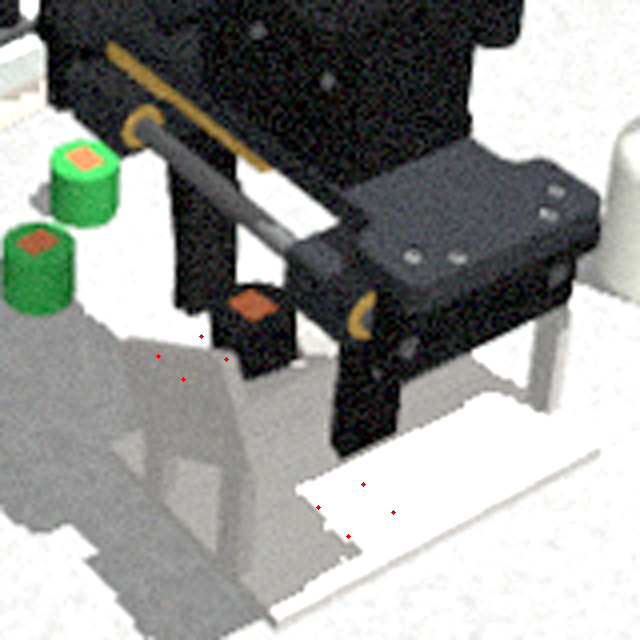

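Emit:
jog_arm(
  steps=[
    {"delta_pos": [0, -0.5, 2.5], "turn": 0, "fingers": 85},
    {"delta_pos": [0, -1, 5], "turn": 0, "fingers": 85},
    {"delta_pos": [0, -1, 7.5], "turn": 0, "fingers": 85},
    {"delta_pos": [0, -0.5, 7.5], "turn": 0, "fingers": 81},
    {"delta_pos": [0, 1, 7.5], "turn": 0, "fingers": 77},
    {"delta_pos": [0, 2.5, 7.5], "turn": 0, "fingers": 73},
    {"delta_pos": [0, 4, 7.5], "turn": 0, "fingers": 69},
  ],
)

```text
time_s: 18.08
position: [0.4865, -0.3701, 0.0735]
tcp_rot: [[-0.029, -0.0, -1.0], [1.0, 0.001, -0.029], [0.001, -1.0, 0.0]]
force: [-0.7, 4.4, 3.1]
opening: 0.73
```

```bash
python3 look.py ab 1 side 250,230,410,390
```

```text
18.0833 [ 0.4865 -0.3701  0.0735] [-0.6538  4.4126  3.1398] 0.7295920775452
```

View pics/ab_side.png

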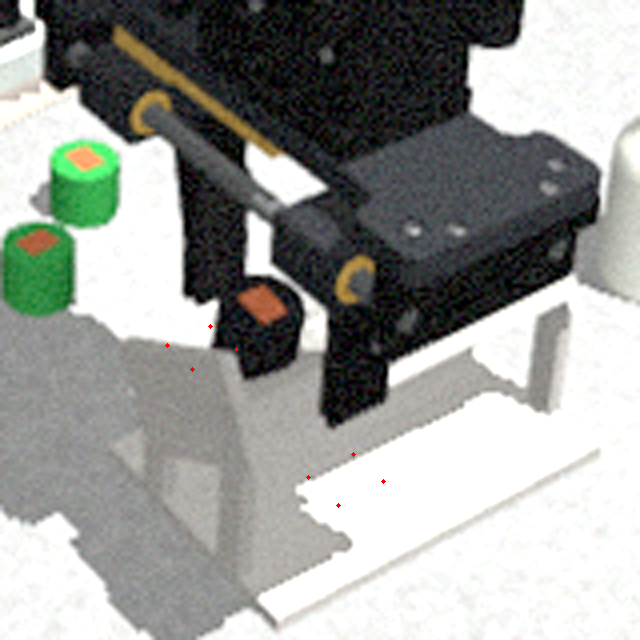

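Emit:
jog_arm(
  steps=[
    {"delta_pos": [0, 2, 0], "turn": 0, "fingers": 65},
    {"delta_pos": [0, 4, 0], "turn": 0, "fingers": 61},
    {"delta_pos": [0, 6, 0], "turn": 0, "fingers": 57},
    {"delta_pos": [0, 8, 0], "turn": 0, "fingers": 53},
    {"delta_pos": [0, 9.5, 0], "turn": 0, "fingers": 49},
    {"delta_pos": [0, 11, 0], "turn": 0, "fingers": 46},
  ],
)

```text
time_s: 18.63
position: [0.4867, -0.3596, 0.0734]
tcp_rot: [[-0.029, -0.0, -1.0], [1.0, -0.0, -0.029], [-0.0, -1.0, 0.0]]
force: [-0.6, 3.6, 2.3]
opening: 0.494
```

```bash
python3 look.py ac 1 side 250,230,410,390
```

```text
18.6333 [ 0.4867 -0.3596  0.0734] [-0.6037  3.6375  2.2912] 0.49352303177843027
```

View pics/ac_side.png

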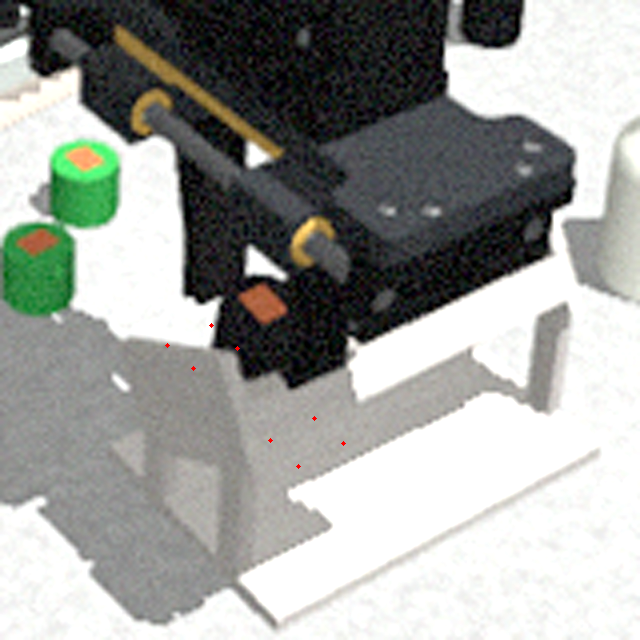

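Emit:
jog_arm(
  steps=[
    {"delta_pos": [0, 2, 0], "turn": 0, "fingers": 42},
    {"delta_pos": [0, 4, 0], "turn": 0, "fingers": 38},
    {"delta_pos": [0, 6, 0], "turn": 0, "fingers": 34},
    {"delta_pos": [0, 7.5, 0], "turn": 0, "fingers": 30},
    {"delta_pos": [0, 8.5, 0], "turn": 0, "fingers": 20},
    {"delta_pos": [0, 8.5, 0], "turn": 0, "fingers": 5},
    {"delta_pos": [0, 8.5, 0], "turn": 0, "fingers": 5},
    {"delta_pos": [0, 8.5, 0], "turn": 0, "fingers": 5},
    {"delta_pos": [0, 8.5, 0], "turn": 0, "fingers": 5},
  ],
)

```text
time_s: 19.43
position: [0.4869, -0.3517, 0.0735]
tcp_rot: [[-0.029, 0.0, -1.0], [1.0, -0.001, -0.029], [-0.001, -1.0, -0.0]]
force: [0.1, -0.1, -0.2]
opening: 0.322
```

```bash
python3 look.py ad 1 side 250,230,410,390
```

```text
19.4333 [ 0.4869 -0.3517  0.0735] [ 0.0833 -0.0658 -0.2217] 0.3221133019367466
```

View pics/ad_side.png

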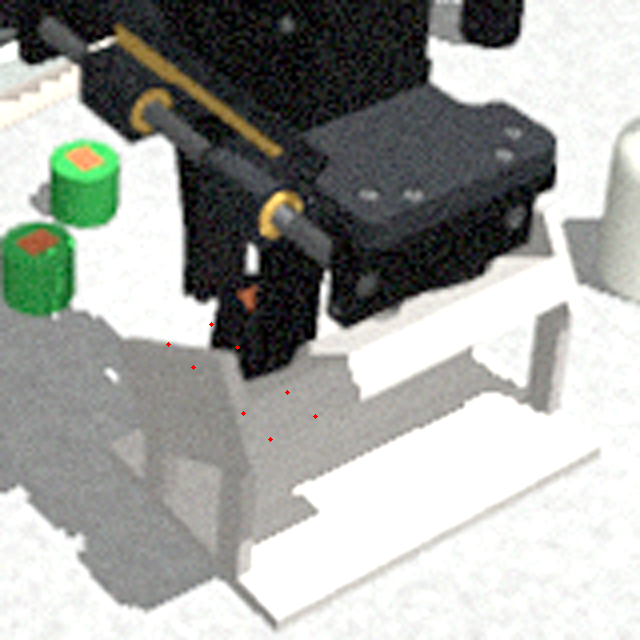

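Emit:
jog_arm(
  steps=[
    {"delta_pos": [0, 0, 5], "turn": 0, "fingers": 5},
    {"delta_pos": [0, 0, 12], "turn": 0, "fingers": 5},
    {"delta_pos": [0, 0, 25], "turn": 0, "fingers": 5},
    {"delta_pos": [0, 0, 50], "turn": 0, "fingers": 5},
    {"delta_pos": [0, 0, 75], "turn": 0, "fingers": 5},
    {"delta_pos": [0, 0, 75], "turn": 0, "fingers": 5},
    {"delta_pos": [34, 344, 75], "turn": -81.7, "fingers": 5},
    {"delta_pos": [34, 344, 75], "turn": -81.7, "fingers": 5},
    {"delta_pos": [34, 344, 75], "turn": -81.7, "fingers": 5},
    {"delta_pos": [34, 344, 75], "turn": -81.7, "fingers": 5},
    {"delta_pos": [34, 344, 75], "turn": -81.7, "fingers": 5},
    {"delta_pos": [34, 344, 75], "turn": -81.7, "fingers": 5},
    {"delta_pos": [34, 344, 75], "turn": -81.7, "fingers": 5},
    {"delta_pos": [34, 344, 75], "turn": -81.7, "fingers": 5},
    {"delta_pos": [34, 344, 75], "turn": -81.7, "fingers": 5},
    {"delta_pos": [34, 344, 75], "turn": -81.7, "fingers": 5},
    {"delta_pos": [34, 344, 75], "turn": -81.7, "fingers": 5},
    {"delta_pos": [34, 344, 75], "turn": -81.7, "fingers": 5},
    {"delta_pos": [34, 344, 75], "turn": -81.7, "fingers": 5},
    {"delta_pos": [34, 344, 75], "turn": -81.7, "fingers": 5},
  ],
)

```text
time_s: 21.15
position: [0.5207, -0.0071, 0.1486]
tcp_rot: [[0.984, 0.0, -0.176], [0.176, -0.0, 0.984], [0.0, -1.0, -0.0]]
force: [0.9, -0.6, -0.1]
opening: 0.319
```

```bash
python3 look2.py ae 2 .137 side,top
```

```text
21.15 [ 0.5207 -0.0071  0.1486] [ 0.8658 -0.5636 -0.1403] 0.31889801310388893
```

View pics/ae_side.png

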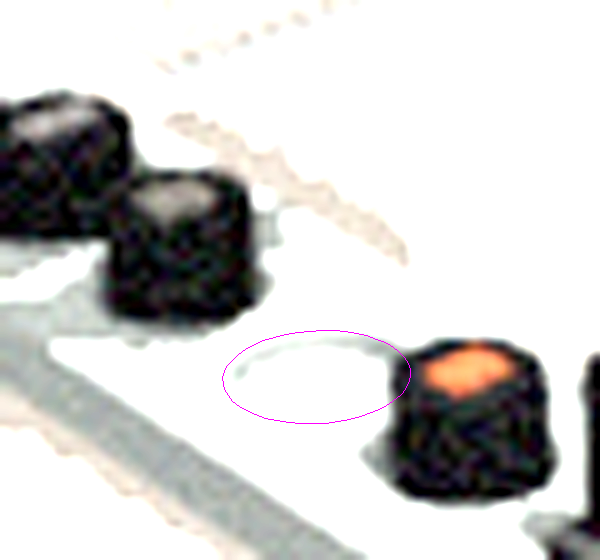

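Lower to just above the carriage mounts.

Emit:
jog_arm(
  steps=[
    {"delta_pos": [0, 0, -35], "turn": 0, "fingers": 5},
    {"delta_pos": [0, 0, -60], "turn": 0, "fingers": 5},
    {"delta_pos": [0, 0, -74], "turn": 0, "fingers": 5},
    {"delta_pos": [0, 0, -74], "turn": 0, "fingers": 5},
    {"delta_pos": [0, 0, -74], "turn": 0, "fingers": 5},
  ],
)

```text
time_s: 21.67
position: [0.5203, -0.0074, 0.074]
tcp_rot: [[0.985, -0.002, -0.174], [0.174, 0.0, 0.985], [-0.002, -1.0, 0.001]]
force: [0.3, 0.1, -0.2]
opening: 0.326
```

```bash
python3 look2.py af 2 .063 side,top
```

```text
21.6667 [ 0.5203 -0.0074  0.074 ] [ 0.345   0.1214 -0.1545] 0.3262594002749121
```

View pics/af_side.png

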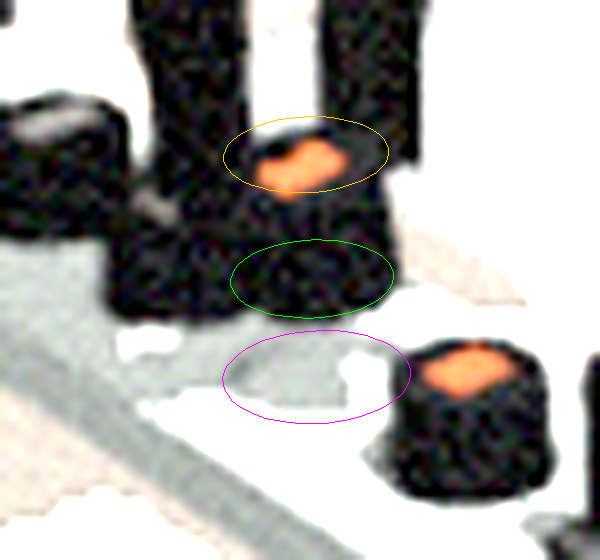

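View pics/af_top.png

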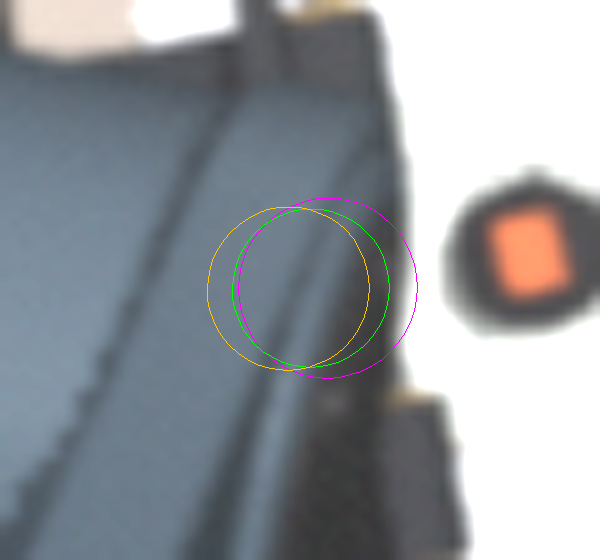

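Emit:
jog_arm(
  steps=[
    {"delta_pos": [0.8, -0.5, -7], "turn": 0, "fingers": 5},
    {"delta_pos": [0.8, -0.5, -14], "turn": 0, "fingers": 5},
    {"delta_pos": [0.8, -0.5, -19], "turn": 0, "fingers": 5},
    {"delta_pos": [0.8, -0.5, -22], "turn": 0, "fingers": 5},
    {"delta_pos": [0.8, -0.5, -24], "turn": 0, "fingers": 5},
    {"delta_pos": [0.8, -0.5, -24], "turn": 0, "fingers": 5},
  ],
)

```text
time_s: 22.27
position: [0.5222, -0.0061, 0.0522]
tcp_rot: [[0.985, 0.002, -0.172], [0.172, 0.002, 0.985], [0.002, -1.0, 0.002]]
force: [-1.4, 7.4, 16.4]
opening: 0.325
```

```bash
python3 look2.py ag 2 .035 side
```

```text
22.2667 [ 0.5222 -0.0061  0.0522] [-1.3605  7.3549 16.3964] 0.3245026360931939
```

View pics/ag_side.png

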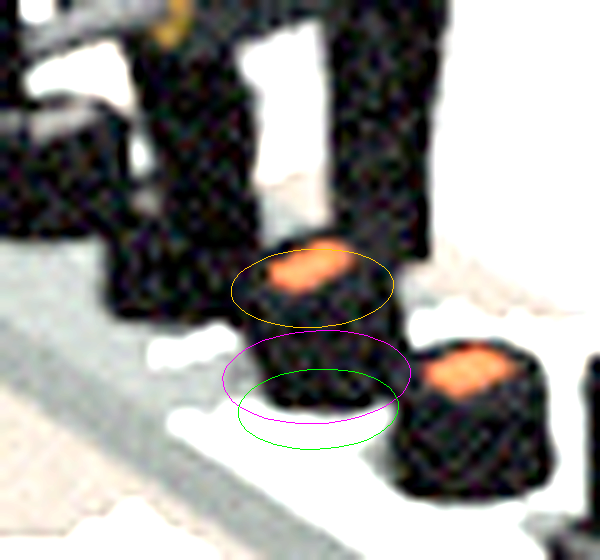

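Emit:
jog_arm(
  steps=[
    {"delta_pos": [0, -0.5, -1], "turn": 0, "fingers": 5},
    {"delta_pos": [0, -0.5, -1], "turn": 0, "fingers": 36},
    {"delta_pos": [0, -0.5, -1], "turn": 0, "fingers": 42},
    {"delta_pos": [0, -0.5, -1], "turn": 0, "fingers": 48},
    {"delta_pos": [0, -0.5, -1], "turn": 0, "fingers": 55},
  ],
)

```text
time_s: 22.73
position: [0.5211, -0.0082, 0.0492]
tcp_rot: [[0.985, -0.001, -0.173], [0.173, 0.0, 0.985], [-0.001, -1.0, 0.0]]
force: [0.2, -0.2, -0.6]
opening: 0.483
```

```bash
python3 look2.py ah 2 .035 side,top
```

```text
22.7333 [ 0.5211 -0.0082  0.0492] [ 0.1896 -0.2299 -0.6035] 0.48295117544970145
```

View pics/ah_side.png

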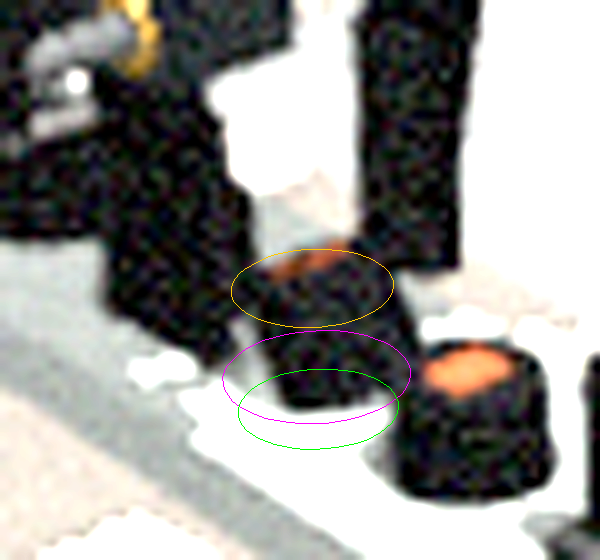

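View pics/ah_top.png

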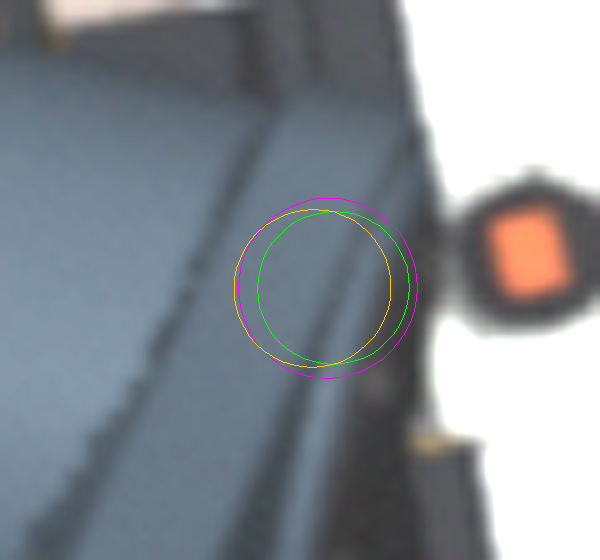

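```bash
python3 look2.py ai 2 .035 side
python3 - <<'E'
from fit import *
im=capture('top'); save('ai2',cv2.convertScaleAbs(im,alpha=1.7),6,(180,210,280,290))
E
```

```text
22.8333 [ 0.5208 -0.0082  0.049 ] [-0.006   0.0855  0.2633] 0.5224654636005648
```

View pics/ai_side.png

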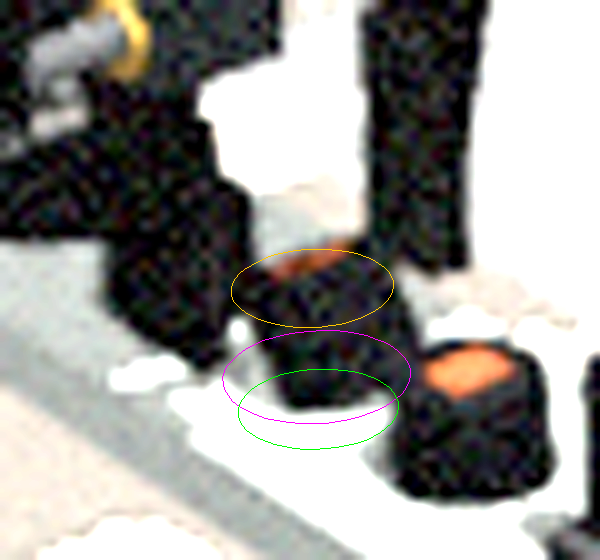

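View pics/ai2.png

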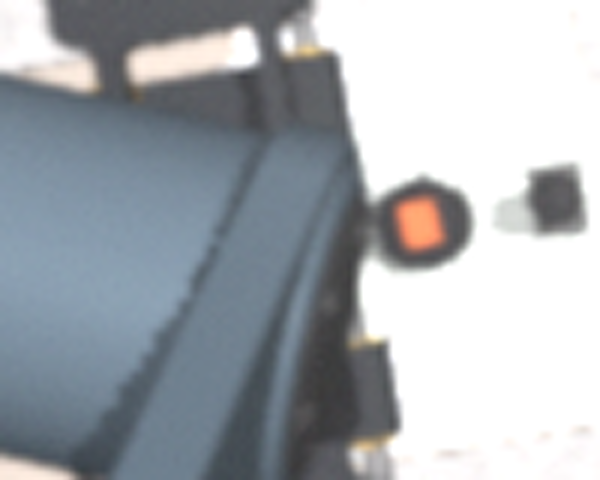

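Emit:
jog_arm(
  steps=[
    {"delta_pos": [0, 0, -3], "turn": 0, "fingers": 50},
    {"delta_pos": [0, 0, -5], "turn": 0, "fingers": 40},
    {"delta_pos": [0, 0, -5], "turn": 0, "fingers": 30},
    {"delta_pos": [0, 0, -5], "turn": 0, "fingers": 25},
    {"delta_pos": [0, 0, -5], "turn": 0, "fingers": 25},
    {"delta_pos": [0, 0, -5], "turn": 0, "fingers": 25},
    {"delta_pos": [0, 0, -5], "turn": 0, "fingers": 25},
  ],
)

```text
time_s: 23.52
position: [0.5233, -0.0085, 0.045]
tcp_rot: [[0.985, 0.004, -0.173], [0.173, -0.001, 0.985], [0.003, -1.0, -0.001]]
force: [4.8, 0.9, 0.8]
opening: 0.335
```

```bash
python3 look2.py aj 2 .035 side
```

```text
23.5167 [ 0.5233 -0.0085  0.045 ] [4.797  0.8878 0.8302] 0.334771907623621
```

View pics/aj_side.png

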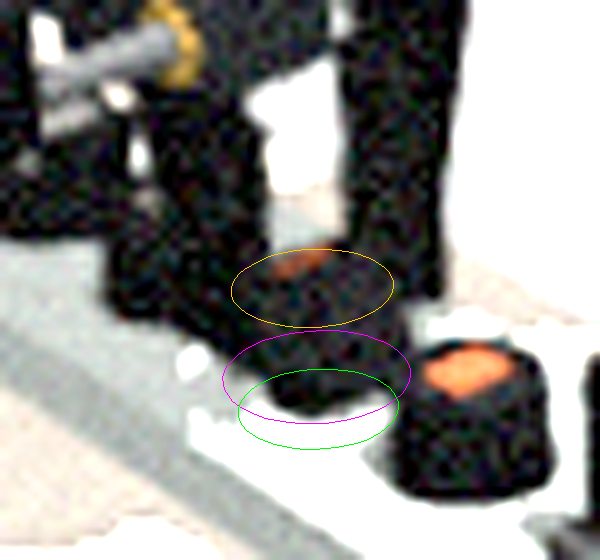

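Emit:
jog_arm(
  steps=[
    {"delta_pos": [1, 1.5, 0.5], "turn": 0, "fingers": 25},
    {"delta_pos": [1, 3, 0.5], "turn": 0, "fingers": 25},
    {"delta_pos": [1, 4, 0], "turn": 0, "fingers": 25},
    {"delta_pos": [1, 4, 0], "turn": 0, "fingers": 25},
  ],
)

```text
time_s: 23.9
position: [0.5214, -0.0037, 0.0443]
tcp_rot: [[0.985, -0.002, -0.173], [0.173, 0.0, 0.985], [-0.002, -1.0, 0.001]]
force: [1.6, 0.3, 1.1]
opening: 0.334
```

```bash
python3 look2.py ak 2 .035 side
```

```text
23.9 [ 0.5214 -0.0037  0.0443] [1.6071 0.3299 1.0576] 0.33362957086110445
```

View pics/ak_side.png

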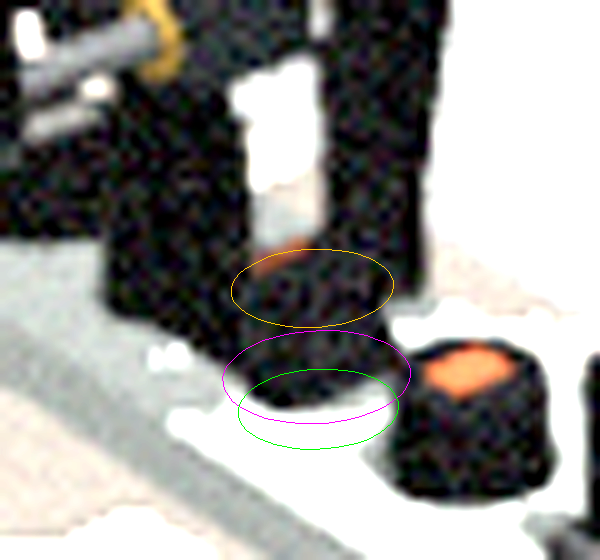

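Run:
```python
from fit import *
acc=np.mean([capture('side').astype(float) for _ in range(4)],0)
b=acc[190:250,175:255]; b=np.clip((b/255)**.5*300-20,0,255).astype(np.uint8)
cv2.imwrite('pics/al.png',cv2.cvtColor(cv2.resize(b,None,fx=9,fy=9,interpolation=cv2.INTER_CUBIC),cv2.COLOR_RGB2BGR))
```

```text
(no output)
```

View pics/al.png

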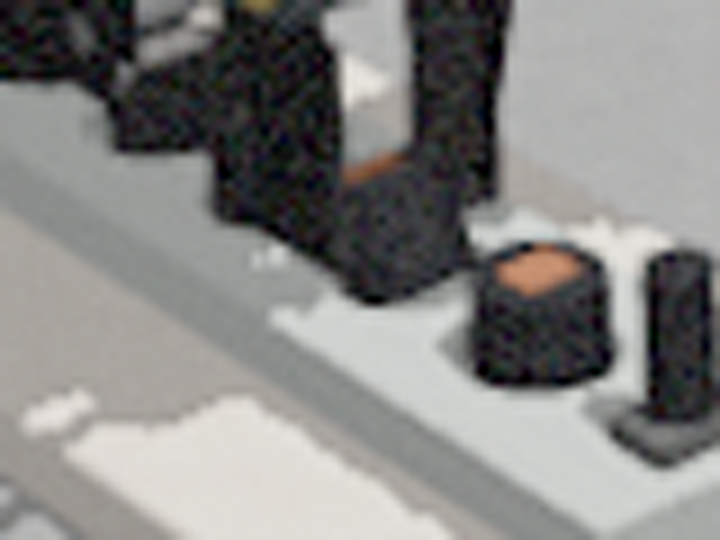

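Emit:
jog_arm(
  steps=[
    {"delta_pos": [0, 0, 0], "turn": 0, "fingers": 36},
    {"delta_pos": [0, 0, 0], "turn": 0, "fingers": 40},
    {"delta_pos": [0, 0, 0], "turn": 0, "fingers": 44},
    {"delta_pos": [0, 0, 0], "turn": 0, "fingers": 44},
  ],
)

```text
time_s: 24.48
position: [0.5219, -0.0042, 0.0442]
tcp_rot: [[0.985, -0.001, -0.173], [0.173, 0.0, 0.985], [-0.001, -1.0, 0.0]]
force: [-0.2, 0.8, -0.2]
opening: 0.426
```

```bash
cat > dk.py <<'E'
import sys
from fit import *
acc=np.mean([capture('side').astype(float) for _ in range(2)],0)
s=read_state(); print(s['time_s'],s['position'],s['force'],s['opening'])
b=acc[190:250,175:255]; b=np.clip((b/255)**.5*300-20,0,255).astype(np.uint8)
cv2.imwrite(f'pics/{sys.argv[1]}.png',cv2.cvtColor(cv2.resize(b,None,fx=9,fy=9,interpolation=cv2.INTER_CUBIC),cv2.COLOR_RGB2BGR))
E
python3 dk.py am
```

```text
24.5833 [ 0.5222 -0.0042  0.0443] [-0.1635 -0.1854  0.0106] 0.4338170644176182
```

View pics/am.png

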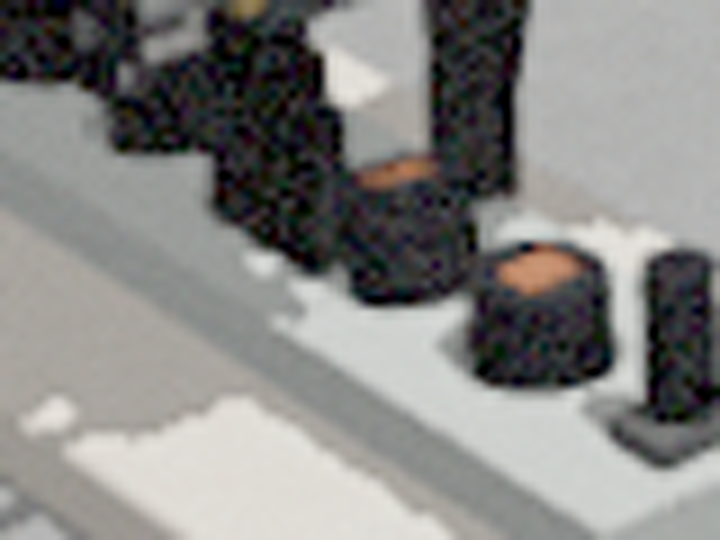

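Emit:
jog_arm(
  steps=[
    {"delta_pos": [0, -1, 0], "turn": 0, "fingers": 36},
    {"delta_pos": [0, -1, 0], "turn": 0, "fingers": 28},
    {"delta_pos": [0, -1, 0], "turn": 0, "fingers": 20},
    {"delta_pos": [0, -1, 0], "turn": 0, "fingers": 20},
    {"delta_pos": [0, -1, 0], "turn": 0, "fingers": 20},
    {"delta_pos": [0, -1, 3], "turn": 0, "fingers": 20},
    {"delta_pos": [0, -1, 7], "turn": 0, "fingers": 20},
    {"delta_pos": [0, -1, 9], "turn": 0, "fingers": 20},
    {"delta_pos": [0, -1, 9], "turn": 0, "fingers": 20},
  ],
)

```text
time_s: 25.33
position: [0.5212, -0.0051, 0.0536]
tcp_rot: [[0.985, -0.002, -0.173], [0.173, 0.0, 0.985], [-0.002, -1.0, 0.0]]
force: [0.4, -0.0, -1.5]
opening: 0.333
```

```bash
python3 dk.py an
```

```text
25.4333 [ 0.5216 -0.0051  0.0534] [-0.349  -0.1781 -0.5499] 0.3286081896705136
```

View pics/an.png

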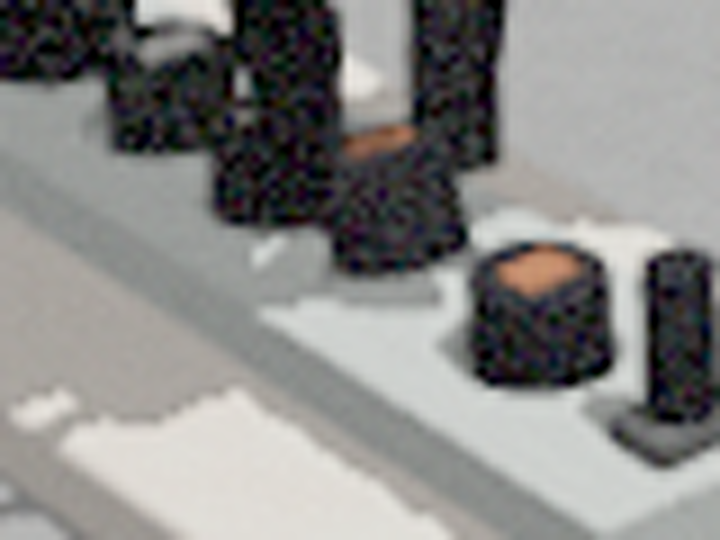

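Emit:
jog_arm(
  steps=[
    {"delta_pos": [1.5, 1, 0], "turn": 0, "fingers": 20},
    {"delta_pos": [1.5, 1, -4], "turn": 0, "fingers": 20},
    {"delta_pos": [1.5, 1, -7], "turn": 0, "fingers": 20},
    {"delta_pos": [1.5, 1, -7], "turn": 0, "fingers": 20},
  ],
)

```text
time_s: 25.77
position: [0.5238, -0.004, 0.0457]
tcp_rot: [[0.985, -0.001, -0.173], [0.173, 0.0, 0.985], [-0.001, -1.0, 0.001]]
force: [0.1, 0.6, -0.5]
opening: 0.331
```

```bash
python3 dk.py ao
```

```text
25.8667 [ 0.5238 -0.0041  0.0461] [ 0.2054 -0.7388 -0.1892] 0.3290628277403415
```

View pics/ao.png

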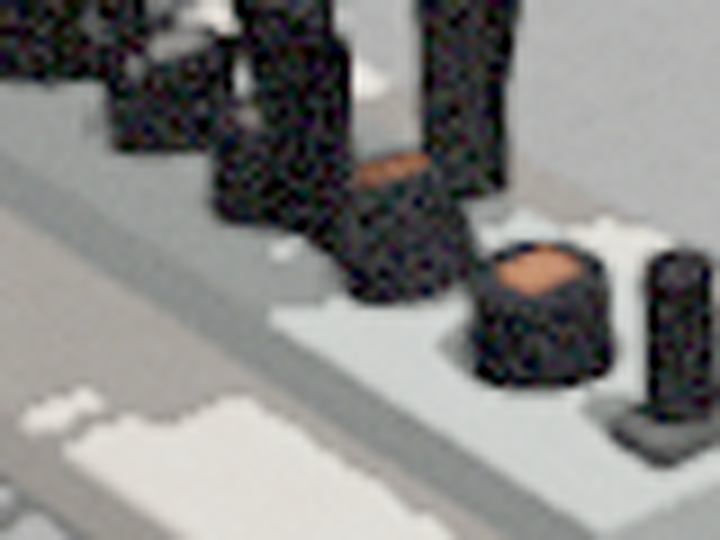

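Emit:
jog_arm(
  steps=[
    {"delta_pos": [0, 0.5, -2], "turn": 0, "fingers": 20},
    {"delta_pos": [0, 0.5, -3], "turn": 0, "fingers": 20},
    {"delta_pos": [0, 0.5, -3], "turn": 0, "fingers": 20},
  ],
)

```text
time_s: 26.12
position: [0.5243, -0.0041, 0.0441]
tcp_rot: [[0.985, 0.001, -0.174], [0.174, -0.001, 0.985], [0.0, -1.0, -0.001]]
force: [-1.7, -0.7, 5.2]
opening: 0.33
```

Light contact with the floor; release.

Emit:
jog_arm(
  steps=[
    {"delta_pos": [0, 0, 0], "turn": 0, "fingers": 36},
    {"delta_pos": [0, 0, 0], "turn": 0, "fingers": 42},
    {"delta_pos": [0, 0, 0], "turn": 0, "fingers": 48},
    {"delta_pos": [0, 0, 0], "turn": 0, "fingers": 50},
    {"delta_pos": [0, 0, 0], "turn": 0, "fingers": 50},
  ],
)

```text
time_s: 26.53
position: [0.5239, -0.0036, 0.0433]
tcp_rot: [[0.985, -0.0, -0.173], [0.173, 0.0, 0.985], [-0.0, -1.0, 0.0]]
force: [0.5, -0.5, 0.3]
opening: 0.487
```

```bash
python3 dk.py ap
```

```text
26.6333 [ 0.5239 -0.0036  0.0433] [-0.2076 -0.2306  0.596 ] 0.49374127666438256
```

View pics/ap.png

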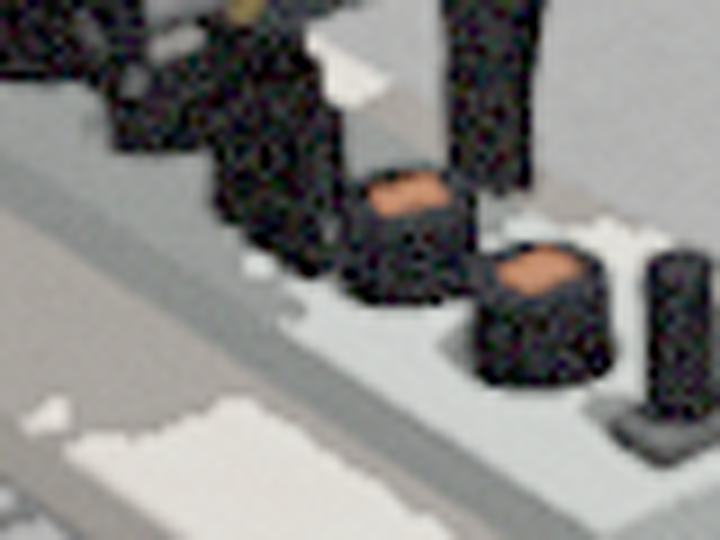

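Emit:
jog_arm(
  steps=[
    {"delta_pos": [0, 0, 0], "turn": 0, "fingers": 60},
    {"delta_pos": [0, 0, 15], "turn": 0, "fingers": 60},
    {"delta_pos": [0, 0, 45], "turn": 0, "fingers": 60},
    {"delta_pos": [0, 0, 85], "turn": 0, "fingers": 40},
    {"delta_pos": [16, -120, 85], "turn": 0, "fingers": 10},
    {"delta_pos": [16, -120, 85], "turn": 0, "fingers": 0},
    {"delta_pos": [16, -120, 85], "turn": 0, "fingers": 0},
    {"delta_pos": [16, -120, 85], "turn": 0, "fingers": 0},
    {"delta_pos": [16, -120, 85], "turn": 0, "fingers": 0},
    {"delta_pos": [16, -120, 85], "turn": 0, "fingers": 0},
  ],
)

```text
time_s: 27.47
position: [0.5392, -0.1232, 0.1281]
tcp_rot: [[0.985, -0.002, -0.172], [0.172, 0.001, 0.985], [-0.001, -1.0, 0.001]]
force: [0.6, 0.8, -0.5]
opening: 0.154
```

Run:
```python
from fit import *
s=read_state(); print(s['time_s'],s['position'],s['opening'])
im=capture('side'); save('ba_s',cv2.convertScaleAbs(im,alpha=1.8),4,(110,100,300,250))
im=capture('top'); save('ba_t',cv2.convertScaleAbs(im,alpha=1.4),5,(140,200,300,300))
for d in tip_of('mount_a','side'): print(d['confidence'],np.array(d['position']))
```

```text
27.4667 [ 0.5392 -0.1232  0.1281] 0.15379565684033517
0.81 [ 0.5352 -0.0491  0.0325]
0.77 [ 0.5776 -0.3515  0.0508]
0.67 [0.5001 0.1263 0.0329]
0.65 [ 0.4911 -0.2122  0.0013]
0.57 [ 0.5259 -0.0102  0.0338]
0.56 [ 0.5314 -0.1738  0.0015]
0.55 [0.5106 0.0824 0.0345]
0.55 [ 0.6898 -0.1348 -0.0049]
0.48 [0.513  0.036  0.0332]
```

View pics/ba_s.png

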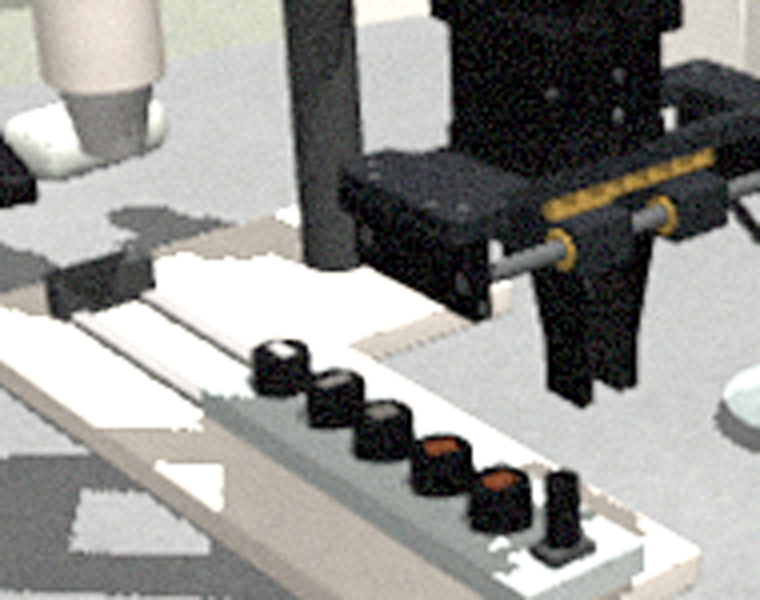

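View pics/ba_t.png

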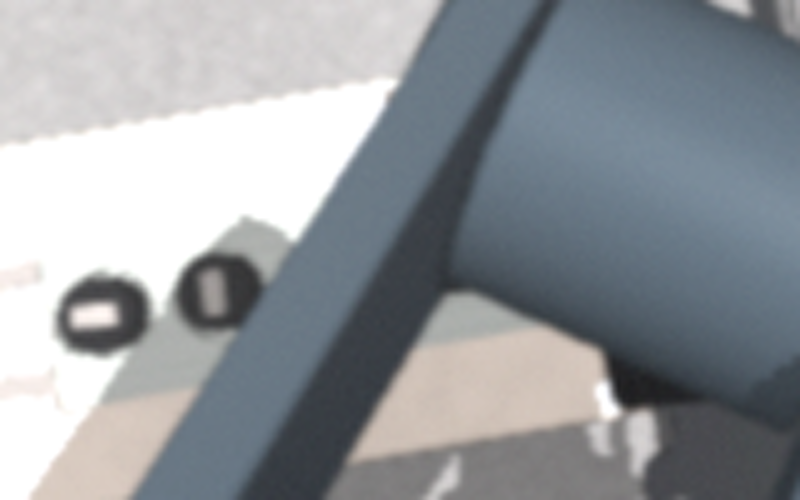

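Emit:
jog_arm(
  steps=[
    {"delta_pos": [0, -4, -30], "turn": 0, "fingers": 0},
    {"delta_pos": [0, -4, -60], "turn": 0, "fingers": 0},
    {"delta_pos": [0, -4, -76], "turn": 0, "fingers": 0},
    {"delta_pos": [0, -4, -76], "turn": 0, "fingers": 0},
  ],
)

```text
time_s: 27.95
position: [0.5372, -0.1251, 0.0492]
tcp_rot: [[0.985, -0.007, -0.175], [0.175, 0.003, 0.985], [-0.007, -1.0, 0.005]]
force: [-0.7, 0.6, -0.4]
opening: 0.005
```

Run:
```python
from fit import *
s=read_state(); print(s['time_s'],s['position'],s['opening'],s['force'])
im=capture('side'); save('bb_s',cv2.convertScaleAbs(im,alpha=1.8),6,(190,160,310,260))
```

```text
27.95 [ 0.5372 -0.1251  0.0492] 0.0053292971920737 [-0.7248  0.6041 -0.3748]
```

View pics/bb_s.png

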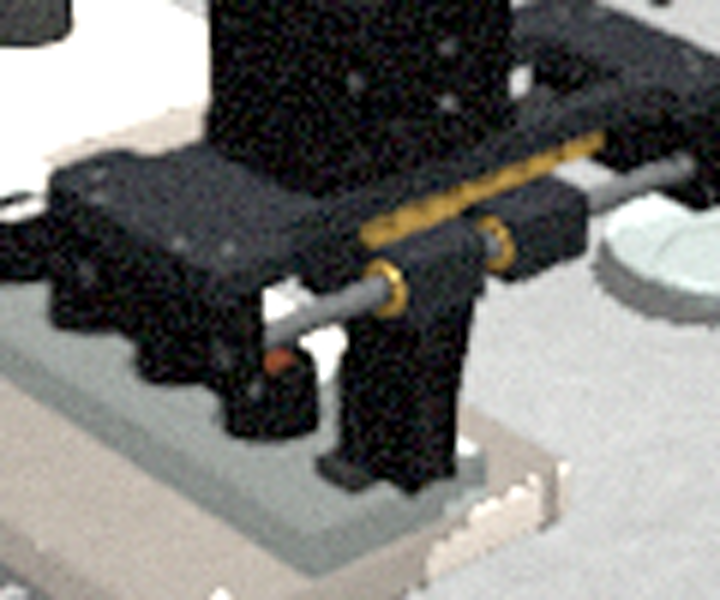

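Emit:
jog_arm(
  steps=[
    {"delta_pos": [5, 0, 2], "turn": 0, "fingers": 0},
    {"delta_pos": [4, 5, 2], "turn": 0, "fingers": 0},
    {"delta_pos": [3, 10, 2], "turn": 0, "fingers": 0},
    {"delta_pos": [3, 13, 2], "turn": 0, "fingers": 0},
    {"delta_pos": [2, 16, 2], "turn": 0, "fingers": 0},
    {"delta_pos": [1, 20, 2], "turn": 0, "fingers": 0},
  ],
)

```text
time_s: 28.5
position: [0.5421, -0.1083, 0.0554]
tcp_rot: [[0.985, 0.003, -0.174], [0.174, -0.002, 0.985], [0.003, -1.0, -0.003]]
force: [0.8, -2.9, 1.3]
opening: 0.006
```

Run:
```python
from fit import *
s=read_state(); print(s['time_s'],s['position'],s['opening'],s['force'])
im=capture('side'); save('bc_s',cv2.convertScaleAbs(im,alpha=1.8),6,(190,160,310,260))
```

```text
28.5 [ 0.5421 -0.1083  0.0554] 0.00580633412388659 [ 0.796  -2.8925  1.3024]
```

View pics/bc_s.png

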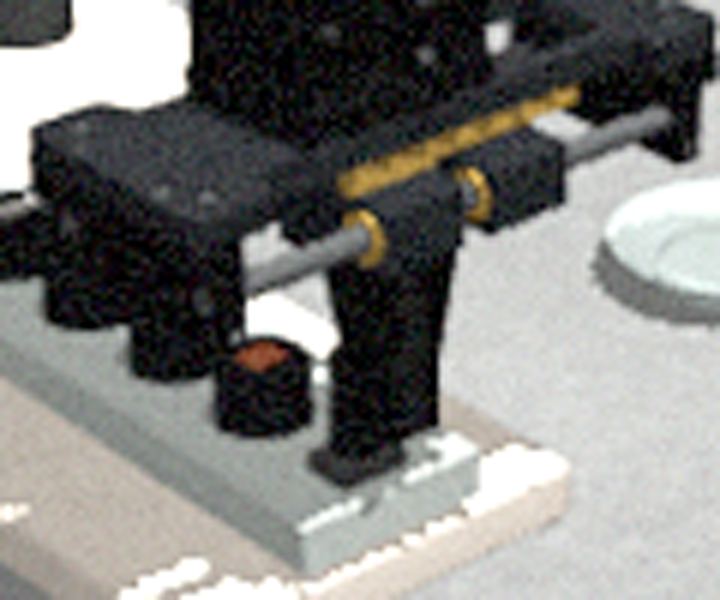

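Emit:
jog_arm(
  steps=[
    {"delta_pos": [-0.7, 4, 0], "turn": 0, "fingers": 0},
    {"delta_pos": [-1.8, 10, 0], "turn": 0, "fingers": 0},
    {"delta_pos": [-3.2, 18, 0], "turn": 0, "fingers": 0},
    {"delta_pos": [-4.6, 26, 0], "turn": 0, "fingers": 0},
    {"delta_pos": [-6, 34, 0], "turn": 0, "fingers": 0},
    {"delta_pos": [-7.4, 42, 0], "turn": 0, "fingers": 0},
    {"delta_pos": [-8.8, 50, 0], "turn": 0, "fingers": 0},
    {"delta_pos": [-10.2, 58, 0], "turn": 0, "fingers": 0},
    {"delta_pos": [-11.6, 66, 0], "turn": 0, "fingers": 0},
    {"delta_pos": [-13, 74, 0], "turn": 0, "fingers": 0},
    {"delta_pos": [-14.4, 82, 0], "turn": 0, "fingers": 0},
    {"delta_pos": [-15.8, 90, 0], "turn": 0, "fingers": 0},
    {"delta_pos": [-17.2, 98, 0], "turn": 0, "fingers": 0},
    {"delta_pos": [-18.6, 106, 0], "turn": 0, "fingers": 0},
    {"delta_pos": [-20, 114, 0], "turn": 0, "fingers": 0},
    {"delta_pos": [-21, 120, 0], "turn": 0, "fingers": 0},
    {"delta_pos": [-22, 125, 0], "turn": 0, "fingers": 0},
    {"delta_pos": [-22.8, 130, 0], "turn": 0, "fingers": 0},
  ],
)

```text
time_s: 30.05
position: [0.5185, 0.023, 0.0544]
tcp_rot: [[0.985, 0.001, -0.174], [0.174, -0.0, 0.985], [0.001, -1.0, -0.0]]
force: [4.1, -2.2, 1.1]
opening: 0.007
```

Run:
```python
from fit import *
s=read_state(); print(s['time_s'],s['position'],s['opening'],s['force'])
im=capture('side'); save('bd_s',cv2.convertScaleAbs(im,alpha=1.8),4,(90,100,280,250))
```

```text
30.05 [0.5185 0.023  0.0544] 0.006590869773074721 [ 4.143  -2.2242  1.0638]
```

View pics/bd_s.png

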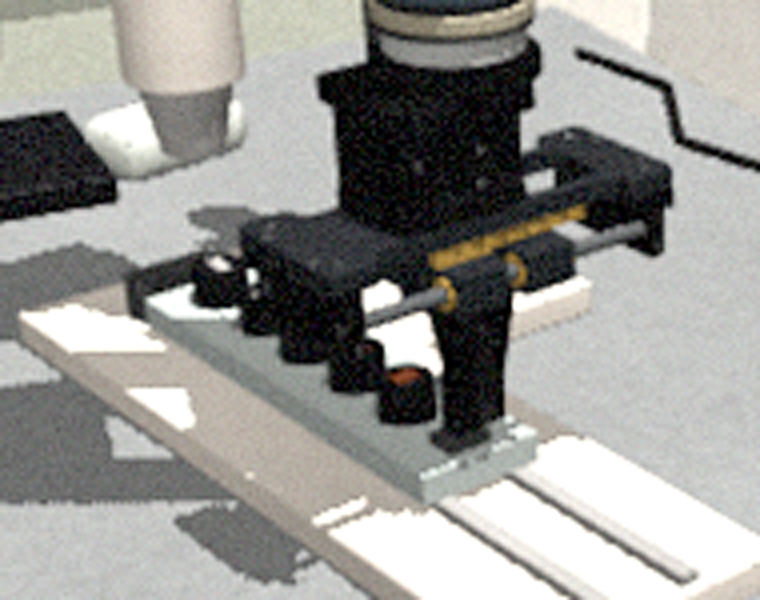

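Emit:
jog_arm(
  steps=[
    {"delta_pos": [-0.4, 3, 0], "turn": 0, "fingers": 0},
    {"delta_pos": [-1, 6, 0], "turn": 0, "fingers": 0},
    {"delta_pos": [-1.5, 9, 0], "turn": 0, "fingers": 0},
    {"delta_pos": [-2, 12, 0], "turn": 0, "fingers": 0},
    {"delta_pos": [-2, 12, 0], "turn": 0, "fingers": 0},
  ],
)

```text
time_s: 30.52
position: [0.5152, 0.0347, 0.0542]
tcp_rot: [[0.985, -0.002, -0.174], [0.174, 0.0, 0.985], [-0.002, -1.0, 0.0]]
force: [2.4, -1.7, 0.3]
opening: 0.006
```

Emit:
jog_arm(
  steps=[
    {"delta_pos": [-0.3, 2, 0], "turn": 0, "fingers": 0},
    {"delta_pos": [-0.6, 4, 0], "turn": 0, "fingers": 0},
    {"delta_pos": [-0.9, 6, 0], "turn": 0, "fingers": 0},
    {"delta_pos": [-0.9, 6, 0], "turn": 0, "fingers": 0},
  ],
)

```text
time_s: 30.85
position: [0.5154, 0.0355, 0.0544]
tcp_rot: [[0.984, -0.001, -0.178], [0.178, -0.008, 0.984], [-0.002, -1.0, -0.007]]
force: [0.4, -21.8, 0.5]
opening: 0.005
```

Emit:
jog_arm(
  steps=[
    {"delta_pos": [0.7, -4, 0], "turn": 0, "fingers": 0},
    {"delta_pos": [2, -12, 0], "turn": 0, "fingers": 0},
    {"delta_pos": [4, -25, 0], "turn": 0, "fingers": 0},
    {"delta_pos": [4, -25, 30], "turn": 0, "fingers": 0},
    {"delta_pos": [4, -40, 70], "turn": 0, "fingers": 0},
    {"delta_pos": [-20, -80, 110], "turn": 0, "fingers": 0},
    {"delta_pos": [-50, -120, 150], "turn": 0, "fingers": 0},
    {"delta_pos": [-50, -160, 150], "turn": 0, "fingers": 0},
    {"delta_pos": [-50, -200, 150], "turn": 0, "fingers": 0},
    {"delta_pos": [-50, -240, 150], "turn": 0, "fingers": 0},
    {"delta_pos": [-50, -240, 150], "turn": 0, "fingers": 0},
  ],
)

```text
time_s: 31.77
position: [0.4645, -0.2029, 0.2054]
tcp_rot: [[0.985, 0.001, -0.172], [0.172, -0.001, 0.985], [0.001, -1.0, -0.001]]
force: [-0.1, -0.0, -0.5]
opening: 0.004
```

Run:
```python
from fit import *
s=read_state(); print(s['time_s'],s['position'],s['force'])
im=capture('side'); save('be_s',cv2.convertScaleAbs(im,alpha=1.8),4,(90,110,280,250))
im=capture('top'); save('be_t',cv2.convertScaleAbs(im,alpha=1.3),5,(60,205,220,310)); save('be_full',im)
for c in ['top']:
  for t in ['handle','pocket_1','dish','eyepiece','cleaner','mount_a']:
    for d in tip_of(t,c): print(c,t,round(d['confidence'],2),np.array(d['position']))
yaw=.1733
for j in (.145,.15):
    H=np.array([.5178,.0337,.082])+(-.133+j)*np.array([-np.sin(yaw),np.cos(yaw),0]); print(j,H,proj('top',[H]),proj('side',[H]))
```

```text
31.7667 [ 0.4645 -0.2029  0.2054] [-0.1423 -0.0308 -0.4518]
top handle 0.69 [0.5126 0.0584 0.0787]
top pocket_1 0.89 [0.494  0.1866 0.0358]
top pocket_1 0.87 [0.4878 0.2289 0.0312]
top pocket_1 0.77 [0.5107 0.0953 0.0347]
top pocket_1 0.74 [0.5039 0.1401 0.0331]
top pocket_1 0.58 [0.4786 0.2725 0.0348]
top pocket_1 0.24 [0.4893 0.2262 0.0334]
top dish 0.79 [0.7552 0.0152 0.    ]
top eyepiece 0.82 [ 0.778  -0.1577  0.0009]
top cleaner 0.77 [ 0.7093 -0.3386 -0.0002]
top cleaner 0.43 [0.5077 0.099  0.0341]
top mount_a 0.76 [0.494  0.1898 0.035 ]
top mount_a 0.75 [0.4795 0.2687 0.0385]
top mount_a 0.69 [ 0.6827 -0.1347  0.0022]
top mount_a 0.67 [0.4894 0.2319 0.0333]
top mount_a 0.63 [0.5024 0.1386 0.0378]
top mount_a 0.53 [0.5076 0.0996 0.0358]
top mount_a 0.51 [ 0.5315 -0.1723  0.0019]
top mount_a 0.47 [ 0.5827 -0.3493  0.0558]
0.145 [0.5157 0.0455 0.082 ] [[196.3773 255.6671]] [[200.3434 190.9634]]
0.15 [0.5149 0.0504 0.082 ] [[193.738  256.1421]] [[198.7994 190.0749]]
```

View pics/be_s.png

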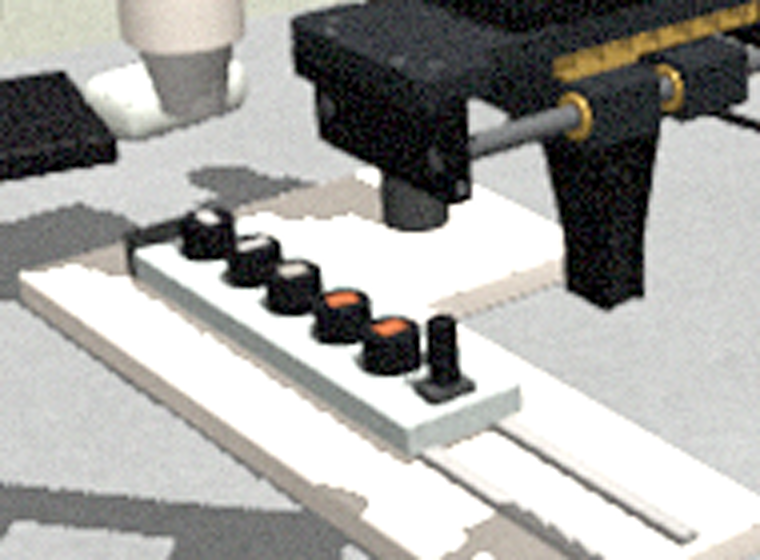

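View pics/be_t.png

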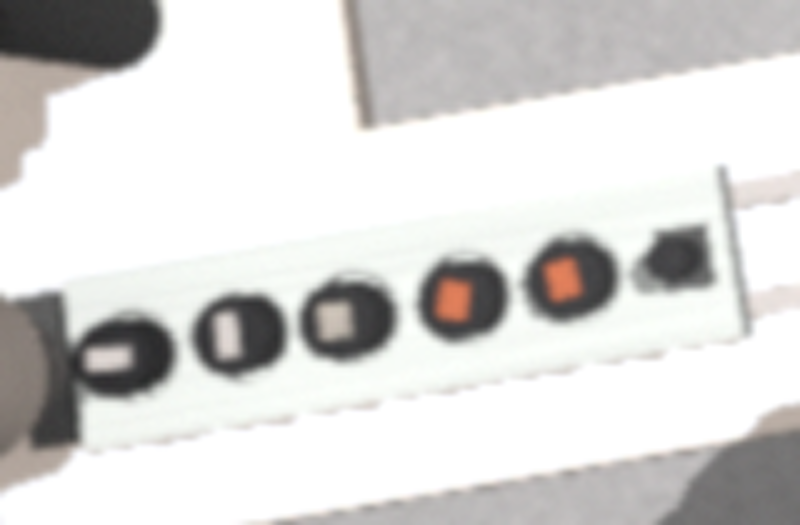

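View pics/be_full.png

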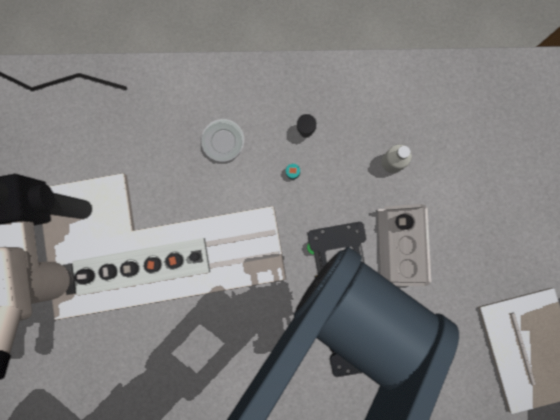

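```bash
python3 -c "
from rig import *
print(hand_in())"
```

```text
the job is handed in; nothing more can be done
None
```

I filled the two empty pockets (2 and 4) with spares from nests 2 and 1, left the third spare in nest 3, and pushed the carriage home with closed fingers behind the handle. Then I backed off and handed in at about 32 s of the 61 s allowed.

**Last checks**
- **Mounts:** side and top pictures showed all five mounts flat, face up and in line. They were checked in the side picture before the push and in both pictures after it.
- **Carriage:** its end meets the dark stop in the top picture. The push force rose from about 2 N to 22 N at the stop, and the networks put pocket 3 about 150 mm further along.
- **Other objects:** the networks put the dish, eyepiece and bottle within about 4 mm of where they started, which is their own accuracy. The gripper was clear of everything with no contact force.

**What disagreed or went wrong**
- **Position offset:** the pictures put the fingers about 5, 3 and 24 mm (x, y, z) off the reported tool position. A first low approach touched nothing, which agreed with the pictures, so I steered by them from then on.
- **Pocket 2:** the first release left the mount leaning on the pocket's rim. I gripped it again, lifted it a few millimetres, shifted it and released it, and the next picture showed it flat.
- **Tilt in the grip:** both spares sat tilted (the first about 10–15 degrees) and settled flat once released.

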